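# Load, trim and lock the spring load gauge

## Task

Check-set the spring load gauge on the electronics bench: nest every steel cup weight on the gauge's pan, one inside the other in a single upright stack. Then turn the tension knob until the needle points at the set mark on the dial, let go, and lock the setting: put the brass key all the way into the gauge's lock, turn it a quarter turn clockwise to the stop and leave it there. Leave everything else on the bench where it is.

Things in the scene. Friction and masses are not known exactly. Their poses are not given: they have to be found in the camera images.
- cup0: one of three or four identical plain steel cup weights, open at the top, about 0.22 kg: 62 mm tall, outside diameter 40 mm at the foot widening evenly to 58.6 mm at the rim, wall 3 mm, heavy base so that the inner floor lies 30 mm above the underside. A cup set inside another rests on that floor and stands 30 mm proud of it, with about 1.5 mm of play all round. Origin: centre of the underside, z up along its axis. Starts upright on the bench; may be absent
- cup1: one of three or four identical plain steel cup weights, open at the top, about 0.22 kg: 62 mm tall, outside diameter 40 mm at the foot widening evenly to 58.6 mm at the rim, wall 3 mm, heavy base so that the inner floor lies 30 mm above the underside. A cup set inside another rests on that floor and stands 30 mm proud of it, with about 1.5 mm of play all round. Origin: centre of the underside, z up along its axis. Starts upright on the bench; may be absent
- cup2: one of three or four identical plain steel cup weights, open at the top, about 0.22 kg: 62 mm tall, outside diameter 40 mm at the foot widening evenly to 58.6 mm at the rim, wall 3 mm, heavy base so that the inner floor lies 30 mm above the underside. A cup set inside another rests on that floor and stands 30 mm proud of it, with about 1.5 mm of play all round. Origin: centre of the underside, z up along its axis. Starts upright on the bench; may be absent
- cup3: one of three or four identical plain steel cup weights, open at the top, about 0.22 kg: 62 mm tall, outside diameter 40 mm at the foot widening evenly to 58.6 mm at the rim, wall 3 mm, heavy base so that the inner floor lies 30 mm above the underside. A cup set inside another rests on that floor and stands 30 mm proud of it, with about 1.5 mm of play all round. Origin: centre of the underside, z up along its axis. Starts upright on the bench; may be absent
- gauge: spring load gauge, fixed to the bench: a low grey housing 210 x 350 x 40 mm; origin at the centre of its underside. On its top, in its own x, y axes (mm): load pan and, round its foot, a flat white dial 176 mm across at (10, 80), tension knob at (-55, -60), lock at (30, -135)
- pan_seat (a point): centre of the gauge's sprung load pan (aluminium disc, 72 mm across) on which the foot of the first cup rests, inside a locating ring 12 mm high whose mouth flares from 44 to about 54 mm inside. z up. Unloaded it stands about 72 mm above the bench; it sinks about 3.6 mm per cup (spring 600 N/m, stops after about 20 mm) and rises 3.5 mm per radian of the tension knob, spinning slowly about its axis as it does
- knob (a joint): angle of the tension knob, rad, 0 to 6.28, growing as it is turned clockwise seen from above (more tension, the pan rises, the needle turns clockwise: 0.42 rad of needle per rad of knob). It stays where it is left (friction about 0.1 N m)
- knob_grip (a point): point on the knob's vertical axis at the height to grip, 37 mm above the housing's top. The grip is an upright bar, 53 mm long, 14 mm thick, 32 mm tall (from 25 mm below this point, the lowest 2 mm sunk in a round flange 56 mm across, to 7 mm above it), along the x axis of this point, which turns with the knob
- dial_center (a point): centre of the dial, on the pan's vertical axis (about which the needle turns too), 8 mm above the housing's top
- needle_tip (a point): point on the thin black needle, under the pan, 75 mm from the dial's centre: where it points. The needle turns clockwise (seen from above) as the pan rises, counter-clockwise as it sinks, 0.12 rad per mm; each cup moves it about 0.43 rad, and it takes about a second to settle; it rides up to 20 mm higher as the knob is turned
- mark (a point): the set mark's point, 75 mm from the dial's centre: seen from above, the needle is on the mark when its tip point lies here. It is marked by one dark steel fin, 20 mm tall, at the dial's rim on the side of the gauge's +x
- lock (a joint): angle of the lock's barrel, rad: 0 unlocked, growing clockwise seen from above, stop at 1.6 (a quarter turn, locked)
- lock_mouth (a point): centre of the key slot's mouth, on top of the lock's barrel (upright steel cylinder, 42 mm across, 32 mm tall, on the housing). The slot is 17 x 9 mm, 32 mm deep, long way along this point's x axis, which turns with the barrel; z up
- key: big brass key, 76 mm long, 0.08 kg, starting upright in its wooden holder. Origin: centre of the blade's lower end; z up along the key. Blade 14 mm (x) x 6 mm (y), 30 mm long, tip slightly narrowed; then a round collar 24 mm across from z = 30 to 36 mm, which stops it on the lock's top; then a flat bow 44 mm (x) x 10 mm (y) from z = 36 to 76 mm, to grip across its 10 mm. It fits the slot either way round
- holder: heavy loose wooden block 80 x 60 x 36 mm, 0.6 kg, standing on the bench, with the slot (16 x 8 mm, 32 mm deep) in which the key stands; origin at the centre of its underside, the key's x along its x
- board: yellow circuit board 100 x 150 mm, 13 mm thick with its parts, lying on the bench; leave alone. Origin: centre of its underside
- parts_tray: open cream card parts tray 110 x 140 x 32 mm; leave alone. Origin: centre of its underside
- reel: small grey reel, 48 mm across, 26 mm tall, standing flat among the cups; leave alone. Origin: centre of its underside
- driver: screwdriver 180 mm long, 26 mm thick, lying along its x; leave alone. Origin: under its middle
- pliers: pliers with orange handles, 190 mm long, 14 mm thick, lying along their x; leave alone
- tweezers: steel tweezers 120 mm long, 8 mm thick, lying along their x; leave alone

How it is judged:
On the way, in this order (a step that is already met when the one before it is completed fails the run):
1. every cup present is nested in one upright stack on the pan and let go (horizontal distance between each of cup0, cup1, cup2, cup3 and pan_seat below 0.009 m and z of cup0 in the frame of pan_seat between -0.006 and 0.104 m and angle between each of cup0, cup1, cup2, cup3's own z axis and vertical below 0.1 rad and linear speed of each of cup0, cup1, cup2, cup3 below 0.03 m/s and contact force between each of cup0, cup1, cup2, cup3 and the fingers below 0.5 N and z of cup1 in the frame of pan_seat between -0.006 and 0.104 m and z of cup2 in the frame of pan_seat between -0.006 and 0.104 m and z of cup3 in the frame of pan_seat between -0.006 and 0.104 m), for 0.3 s.
2. with the cups on, the knob is turned until the needle is on the mark, and let go (all of step 1 and horizontal distance between needle_tip and mark below 0.006 m and contact force between gauge and the fingers below 0.5 N and value of joint lock below 0.6 rad), for 0.4 s.
3. the key is fully in the lock and turned to the stop (horizontal distance between key and lock_mouth below 0.005 m and z of key in the frame of lock_mouth below -0.022 m and angle between key's own z axis and vertical below 0.15 rad and value of joint lock above 1.3 rad), for 0.2 s.
At the end, for the whole second after the job is handed in: All cups nested on the pan, within 9 mm of its axis, upright to 0.1 rad, at rest; needle tip within 6 mm of the mark seen from above; key at least 22 mm into the lock, within 5 mm of its axis and 0.15 rad of upright, barrel turned past 1.3 rad; nothing held (all of step 1 and all of step 3 and horizontal distance between needle_tip and mark below 0.006 m and contact force between each of key, gauge and the fingers below 0.5 N); the robot touches nothing.
It fails at once if a bystander (board, parts tray, reel, screwdriver, pliers, tweezers) is moved more than 30 mm (distance of any of board, parts_tray, reel, driver, pliers, tweezers from where it was at the start of the episode above 0.03 m).
Of cup0, cup1, cup2, cup3 only 3 to 4 are there at a start; the rules pass over those that are not, and their reading is None.
At some moment in a run one of holder may be knocked a few centimetres aside while the robot is not near it.
It also fails if it takes over 210 s, if anything falls off the work surface, if the arm or the gripper's body presses on something with over 40 N, if the wrist force passes 120 N, or if a joint passes its speed limit or range.

## Robot

A 6-joint arm with a two-finger parallel gripper is mounted at the origin on the work surface. World frame = base frame: x ahead of the robot, y to its left, z up, the work surface at z = 0. Lengths are in m, angles in rad, forces in N, time in s.
With the tool pointing down it reaches from about 0.375 to 0.825 m from the base axis. Payload 5.5 kg.
Tool frame: the origin (TCP) lies midway between the tips of the shut fingers; the grasp point (between the pads) lies 19 mm behind it; z points along the fingers, y is the line along which they close (so a half turn about z gives the same grasp; the last joint's range is limited). The gripper opens to 85 mm and grips with 20 to 120 N. Pads are 22 mm wide; open, the fingers measure 114 mm over their backs; the gripper's body (76 mm by 85 mm) begins 54 mm behind the grasp point. The pads swing forward as they close: fully open they stand 13 mm farther back than shut.
Start: joints at [-1.165, 0.314, -0.047, 1.21, 0, 1.571], TCP at [0.237, -0.551, 0.231] pointing down, gripper open.
Joint ranges: [-2.67, 2.67], [-0.69, 1.73], [-1.03, 1.25], [-2.08, 2.16], [-1.42, 1.45], [-3.14, 3.14]. Speed limits (rad/s): [2.39, 2.39, 3.01, 3.14, 3.14, 3.14].

## Interface

Orientations are given as [roll, pitch, yaw] about the fixed x, y, z axes, in that order (R = Rz(yaw) Ry(pitch) Rx(roll)).
In Python, from workcell import status, optics, ticket gives the robot as it stands.
- The arm moves only by the shell command python3 -m pendant 'ROWS' [OPENING] [FORCE]. ROWS is JSON, a list that holds one entry, the list of rows, each a list of 4 numbers: the shift along the tool's x, y, z in m, then the turn about the tool's z in degrees. A call has exactly 5 rows; each row is the pose to reach, as a shift and turn from the pose commanded when the call began, along the tool's axes at that moment; what a row does not reach only later rows make up. A row lasts 1/12 s, in which the tool goes at most 41.7 mm and 7.16 degrees, less where a joint would pass 70% of its speed; a pose out of reach is approached as far as the arm can. A call with a gripper value outside its range is refused whole. OPENING is the closure in counts, from 0 (fully open) to 255 (shut), set as the call begins (- or left out, the last holds). The fingers move at their own pace and stop on an object; FORCE is the grip in N (left out, the last holds). Time passes only in rows, so rows that repeat a pose let the fingers close, or fill a call up. It gives the time, the measured TCP pose, the force, the opening and the grip force at its end, in the units of the state.
- status.get_state(): the state, without advancing time (a new reading comes with each control period).
- optics.camera(name): name is "side" or "top"; returns (picture, depth): 400x640x3 uint8, blue, green, red; 400x640 float32, m along the optical axis (not along the pixel's ray), 0 where there is no reading.
- optics.camera_info(name): a dict with "mtx" (3x3 intrinsics, pixels), "pose" (4x4, takes a point from camera to world coordinates). Camera axes: x right, y down, z forward; pixel columns grow to the right and rows downward; lengths in m; the calibration is good to about 2 mm. A picture is of the moment at which its call begins. camera_info takes no time and is no camera call.
- ticket.finish_job(): hands the job in; it is judged then, once.
Trained networks look in the newest picture that a camera, given by its name, has taken for a name from the list of things; names that differ only in an ending like _2 or _b are one class to them, and where a whole thing is asked for, a point or a joint stands for the part that bears it (a point fixed in the world has none). Each returns a list of dicts, best first, with "conf" (0 to 1); they miss things now and then, are a little off and sometimes report something else, mostly with a low value. They report only what shows in the picture. A call takes as long as a camera call.
- optics.regions_of(camera, label): "mask" (400x640 bool, what is visible of it) and "extent" ([left, top, width, height] in pixels, round what is visible of it).
The state is a dict: "t": time; "qpos": joint angles; "joint_velocities": joint speeds; "joint_efforts": joint torques, N m; "tool_pos": TCP position; "ee_rot": TCP orientation; "ft_force": force on the tool from outside, world axes, zero at the start; "torque": the same for the moment, N m; "width": finger opening in m; "finger_force": force on a finger pad.
Only numpy, scipy, OpenCV 4.12 (cv2) and the standard library are available. Lean on these libraries where they do the work, as an engineer would, in place of code of your own. Each camera call takes 0.05 s, during which the arm holds its last target. There are 200 camera calls.

## Working session

There is one attempt and no reset: what is moved stays moved. The work goes in short steps, Python scripts to look and compute and a shell command to move; the robot and the scene stay as the last step left them, time stands still between calls to the robot, and variables do not carry over. Pictures are saved under pics/ and viewed, at most 14 in all, crops included, and the job is handed in when it is done.

```bash
mkdir -p pics; ls; cat > h.py <<'E'
import numpy as np, cv2
from workcell import status, optics, ticket
def snap(n,f=None):
    p,d=optics.camera(n)
    if f: cv2.imwrite('pics/'+f,p)
    return p,d
def cloud(n,d):
    i=optics.camera_info(n);K=np.array(i['mtx']);T=np.array(i['pose'])
    v,u=np.mgrid[:400,:640]
    P=np.stack([(u-K[0,2])/K[0,0]*d,(v-K[1,2])/K[1,1]*d,d],-1)
    W=P@T[:3,:3].T+T[:3,3]; W[d==0]=np.nan
    return W
def proj(n,p):
    i=optics.camera_info(n);K=np.array(i['mtx']);T=np.linalg.inv(np.array(i['pose']))
    q=K@(T[:3,:3]@np.array(p)+T[:3,3]); return q[:2]/q[2]
E
python3 - <<'E'
from h import *
np.set_printoptions(precision=4,suppress=True)
s=status.get_state();print({k:s[k] for k in('t','tool_pos','ee_rot','ft_force','width')})
for n in('top','side'):
    p,d=snap(n,n+'0.png');W=cloud(n,d);np.savez(n+'0.npz',p=p,W=W)
    print(n,np.array(optics.camera_info(n)['pose']))
    for l in('cup0','gauge','key','holder','reel','lock_mouth','knob_grip','needle_tip','mark','pan_seat','board','parts_tray','driver','pliers','tweezers'):
        for r in optics.regions_of(n,l)[:6]:
            if r['conf']<.3: continue
            m=r['mask']&~np.isnan(W[...,0])
            q=W[m]; print(l,round(r['conf'],2),r['extent'],np.median(q,0) if len(q) else'', np.percentile(q[:,2],95) if len(q) else'')
E
```

```text
pics
{'t': 0.0, 'tool_pos': array([ 0.2366, -0.5507,  0.2304]), 'ee_rot': array([-3.1399,  0.    ,  0.4058]), 'ft_force': array([ 0.7071, -0.2831,  0.6364]), 'width': 0.08528600482439977}
top [[-0.025  -0.9871  0.1579  0.3098]
 [-0.9996  0.0265  0.0074  0.0129]
 [-0.0115 -0.1576 -0.9874  1.0963]
 [ 0.      0.      0.      1.    ]]
cup0 0.74 [390.5, 211.5, 24.3, 23.3] [ 0.4192 -0.2274  0.0338] 0.06319133221559527
cup0 0.65 [433.7, 158.0, 27.3, 19.9] [ 0.5749 -0.3771  0.0367] 0.0628865932410669
cup0 0.56 [397.6, 162.1, 22.0, 24.0] [ 0.5595 -0.2551  0.0335] 0.06292377976432095
gauge 0.98 [256.6, 130.5, 126.8, 76.4] [0.5824 0.0068 0.0415] 0.07296981931535376
gauge 0.72 [178.5, 256.1, 12.4, 42.8] [0.283  0.4151 0.0071] 0.010767518497374185
key 0.59 [183.1, 209.8, 11.7, 15.8] [0.4479 0.388  0.0711] 0.08355448819699562
holder 0.55 [177.0, 201.3, 31.5, 34.0] [0.4454 0.3785 0.0354] 0.03967135984889264
reel 0.54 [418.6, 186.3, 17.7, 17.8] [ 0.4978 -0.3124  0.025 ] 0.02880571764122316
lock_mouth 0.59 [356.6, 148.2, 18.1, 14.4] [ 0.6153 -0.1295  0.0722] 0.07549261809263874
knob_grip 0.54 [390.0,
[... 2378 characters left out ...]
 0.07280526784829199
pan_seat 0.65 [250.2, 192.6, 31.0, 25.7] [0.6024 0.0869 0.0726] 0.08398308291185727
board 0.64 [341.7, 248.9, 60.3, 50.1] [0.3168 0.1887 0.0051] 0.011589817827236525
parts_tray 0.91 [370.2, 138.3, 40.1, 30.0] [ 0.2918 -0.394   0.0093] 0.03163930028688589
parts_tray 0.65 [292.8, 173.8, 19.3, 17.5] [ 0.5352 -0.0422  0.0579] 0.08420050641840518
driver 0.81 [356.2, 167.2, 49.8, 18.8] [ 0.2913 -0.2271  0.0172] 0.02541060054061887
pliers 0.94 [136.1, 309.7, 89.1, 88.7] [0.6372 0.4739 0.0125] 0.015067483397935417
pliers 0.36 [219.2, 163.1, 106.7, 95.9] [0.5833 0.0824 0.0411] 0.07273720249032181
tweezers 0.55 [353.3, 355.5, 69.2, 15.8] [0.2779 0.4131 0.0068] 0.009036165723536615
```

```bash
cat >> h.py <<'E'
from scipy.optimize import least_squares
def circ(P,r=None):
    c0=np.r_[P[:,:2].mean(0),0.029 if r is None else r]
    f=lambda c:np.hypot(P[:,0]-c[0],P[:,1]-c[1])-(c[2] if r is None else r)
    return least_squares(f,c0,loss='soft_l1',f_scale=.001).x
E
python3 - <<'E'
from h import *
np.set_printoptions(precision=4,suppress=True)
for n in('top','side'):
    W=np.load(n+'0.npz')['W'].reshape(-1,3); p=np.load(n+'0.npz')['p']
    cv2.imwrite(f'pics/{n}_big.png',cv2.resize(p[110:310,130:500] if n=='top' else p[120:400,130:450],(800,432) if n=='top' else (680,595),interpolation=cv2.INTER_CUBIC))
    for x,y in[(.419,-.22),(.575,-.372),(.557,-.247),(.446,-.37)]:
        near=np.hypot(W[:,0]-x,W[:,1]-y)<.045
        q=W[near&(W[:,2]>.058)&(W[:,2]<.068)]; print(n,len(q),(q.max(0)+q.min(0))/2 if len(q) else '',circ(q,.0278) if len(q)>4 else '')
    for nm,x,y,lo,hi,r in[('lock',.615,-.127,.068,.08,.04),('knob',.533,-.05,.078,.095,.05),('pan',.6,.087,.066,.075,.045),('ring',.6,.087,.079,.09,.04),('key',.448,.39,.055,.1,.05)]:
        near=np.hypot(W[:,0]-x,W[:,1]-y)<r
        q=W[near&(W[:,2]>lo)&(W[:,2]<hi)]
        c=q.mean(0); e,v=np.linalg.eigh(np.cov((q-c)[:,:2].T)); mid=(q.max(0)+q.min(0))/2
        print(n,nm,len(q),c,mid,'ext',np.ptp(q,0),'axis',np.degrees(np.arctan2(v[1,1],v[0,1])),np.sqrt(e))
    q=W[(W[:,2]>.035)&(W[:,2]<.044)&(W[:,0]>.4)&(W[:,0]<.75)&(abs(W[:,1])<.25)]
    print('housing',cv2.minAreaRect((q[:,:2]*1000).astype('f4')))
E
```

```text
top 72 [ 0.4174 -0.2216  0.0628] [ 0.4168 -0.2213  0.0278]
top 75 [ 0.574  -0.3722  0.0628] [ 0.5734 -0.3716  0.0278]
top 67 [ 0.5563 -0.2509  0.0621] [ 0.5557 -0.2508  0.0278]
top 74 [ 0.4432 -0.3741  0.0622] [ 0.4431 -0.3741  0.0278]
top lock 144 [ 0.6172 -0.1293  0.073 ] [ 0.6171 -0.1291  0.0727] ext [0.0397 0.0405 0.0094] axis 155.44438535775964 [0.0111 0.0111]
top knob 90 [ 0.5338 -0.0527  0.0834] [ 0.5334 -0.0529  0.0838] ext [0.037  0.0462 0.0098] axis 124.8252161322733 [0.0041 0.0152]
top pan 322 [0.598  0.0845 0.0716] [0.6017 0.0863 0.0707] ext [0.072  0.0699 0.0087] axis 54.50551735892771 [0.0171 0.0176]
top ring 112 [0.6052 0.087  0.0827] [0.6018 0.0854 0.0832] ext [0.0577 0.0578 0.0084] axis 112.00714197303716 [0.019 0.02 ]
top key 108 [0.4475 0.3888 0.075 ] [0.4481 0.3907 0.07  ] ext [0.0424 0.0244 0.0297] axis 157.00047594725484 [0.0031 0.013 ]
housing ((551.7817993164062, -32.86065673828125), (431.4408264160156, 286.2850036621094), 88.38166046142578)
side 59 [ 0.4181 -0.2237  0.0611] [ 0.4186 -0.2221  0.0278]
side 45 [ 0.5748 -0.3723  0.0609] [ 0.5755 -0.3729  0.0278]

[... 172 characters left out ...]
314  0.0718] ext [0.04   0.0418 0.0074] axis 106.79437779294813 [0.011  0.0119]
side knob 61 [ 0.5349 -0.0505  0.0829] [ 0.5354 -0.0528  0.0821] ext [0.0369 0.0491 0.0081] axis 125.43335212156045 [0.0041 0.0163]
side pan 299 [0.6008 0.092  0.0716] [0.603  0.0903 0.0706] ext [0.0706 0.0615 0.0084] axis -157.16797649602861 [0.0175 0.0185]
side ring 117 [0.6048 0.0818 0.0824] [0.6031 0.0847 0.0821] ext [0.0604 0.0614 0.0062] axis 101.19282603829821 [0.0187 0.0205]
side key 298 [0.4488 0.3934 0.073 ] [0.45   0.3909 0.0694] ext [0.0428 0.0255 0.0289] axis 158.94308688912776 [0.0028 0.0133]
housing ((550.0062255859375, -34.191802978515625), (437.1700439453125, 291.0543212890625), 88.5172119140625)
```

View pics/top_big.png

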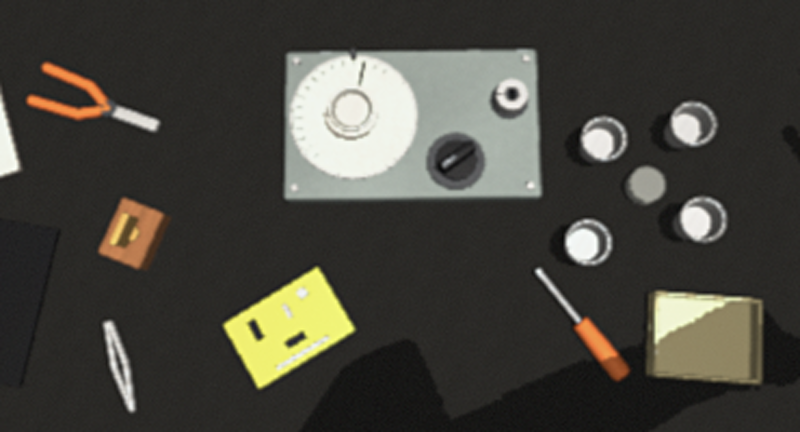

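View pics/side_big.png

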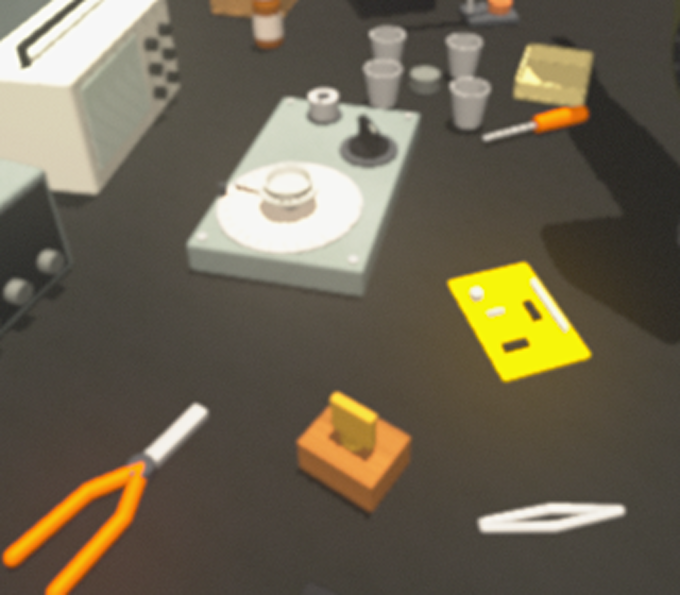

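The top picture shows four cups right of the gauge (crop pixels ~ (603,139), (693,124), (701,219), (587,242)) with the reel between them. The needle is just clockwise of the fin at (353,55), the key is in its holder at (125,230), and all the measured heights and sizes agree with the spec. The side view confirms this. Moving to the first cup.

```bash
python3 -m pendant '[[[0.03,-0.023,0,5],[0.06,-0.046,0,10],[0.09,-0.069,0,15],[0.12,-0.092,0,20],[0.148,-0.115,0,23.25]]]' 0 40
python3 -m pendant '[[[0.018,-0.033,0,0],[0.036,-0.066,0,0],[0.054,-0.099,0,0],[0.072,-0.132,0,0],[0.0907,-0.1643,0,0]]]'
python3 -m pendant '[[[0,0,0.03,0],[0,0,0.06,0],[0,0,0.06,0],[0,0,0.06,0],[0,0,0.06,0]]]'
python3 -c "
from h import *
s=status.get_state();print(s['tool_pos'],s['ee_rot'],s['ft_force'],s['width'])"
```

```text
t: 2.02
tool_pos: [0.3281, -0.3857, 0.2314]
ee_rot: [3.141, -0.0, -0.005]
ft_force: [1.3, 0.2, 0.3]
width: 0.0855
finger_force: 0.0
t: 2.43
tool_pos: [0.4186, -0.2212, 0.2316]
ee_rot: [3.141, -0.001, -0.0]
ft_force: [0.4, -0.1, -0.7]
width: 0.0852
finger_force: 0.0
t: 2.85
tool_pos: [0.4185, -0.2234, 0.1725]
ee_rot: [3.141, -0.001, -0.001]
ft_force: [-0.8, 0.4, 0.5]
width: 0.0856
finger_force: 0.0
[ 0.41848721 -0.22341423  0.17254594] [ 3.14118453e+00 -7.57268005e-04 -6.33948684e-04] [-0.8487925   0.42279703  0.50099062] 0.08562358055283201
```

```bash
python3 -m pendant '[[[0,0,0.035,0],[0,0,0.07,0],[0,0,0.105,0],[0,0,0.13,0],[0,0,0.1415,0]]]'
python3 -m pendant '[[[0,0,0,0],[0,0,0,0],[0,0,0,0],[0,0,0,0],[0,0,0,0]]]' 255 40
python3 -m pendant '[[[0,0,0,0],[0,0,0,0],[0,0,0,0],[0,0,0,0],[0,0,0,0]]]'
python3 -m pendant '[[[0,0,-0.02,0],[0,0,-0.05,0],[0,0,-0.08,0],[0,0,-0.08,0],[0,0,-0.08,0]]]'
python3 -c "
from h import *
snap('side','g1.png');cv2.imwrite('pics/g1c.png',cv2.resize(cv2.imread('pics/g1.png')[60:220,260:440],None,fx=3.5,fy=3.5))"
```

```text
t: 3.27
tool_pos: [0.4174, -0.2233, 0.0284]
ee_rot: [-3.141, 0.001, -0.001]
ft_force: [-1.2, 0.1, 0.2]
width: 0.0856
finger_force: 0.0
t: 3.68
tool_pos: [0.4196, -0.2239, 0.0321]
ee_rot: [3.14, -0.003, -0.0]
ft_force: [-3.0, 0.8, 8.1]
width: 0.0563
finger_force: 42.2
t: 4.1
tool_pos: [0.4196, -0.2239, 0.0321]
ee_rot: [3.14, -0.003, -0.0]
ft_force: [-2.9, 0.8, 8.8]
width: 0.0568
finger_force: 42.2
t: 4.52
tool_pos: [0.4204, -0.2243, 0.1127]
ee_rot: [3.139, -0.006, -0.0]
ft_force: [0.1, -0.6, -3.1]
width: 0.0567
finger_force: 43.5
```

View pics/g1c.png

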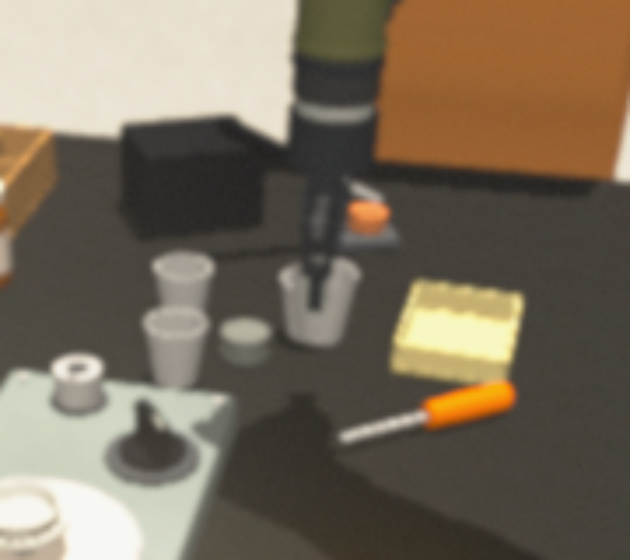

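The cup hangs upright in the fingers (crop pixel (318,300)). Taking it to the pan.

```bash
python3 -m pendant '[[[0.0,0,-0.03,0],[0.015,-0.025,-0.06,0],[0.033,-0.056,-0.065,0],[0.051,-0.087,-0.065,0],[0.069,-0.118,-0.065,0]]]'
python3 -m pendant '[[[0.018,-0.031,0,0],[0.036,-0.062,0,0],[0.054,-0.093,0,0],[0.072,-0.124,0,0],[0.09,-0.155,0,0]]]'
python3 -m pendant '[[[0.012,-0.019,0,0],[0.023,-0.037,0,0],[0.023,-0.037,0,0],[0.023,-0.037,0,0],[0.023,-0.037,0,0]]]'
```

```text
t: 4.98
tool_pos: [0.4875, -0.1038, 0.1746]
ee_rot: [3.142, 0.0, -0.001]
ft_force: [1.0, -0.0, -2.9]
width: 0.0564
finger_force: 44.2
t: 5.4
tool_pos: [0.5767, 0.029, 0.1732]
ee_rot: [-3.121, 0.003, 0.04]
ft_force: [0.2, -0.1, -2.0]
width: 0.0565
finger_force: 44.2
t: 5.82
tool_pos: [0.5983, 0.0476, 0.1743]
ee_rot: [-3.109, 0.003, 0.062]
ft_force: [-0.8, -0.3, -2.2]
width: 0.0567
finger_force: 44.2
```

```bash
python3 -c "
from h import *
np.set_printoptions(precision=3,suppress=True)
s=status.get_state();print(s['qpos'],s['joint_velocities'],s['joint_efforts'],s['tool_pos'],s['ee_rot'],s['ft_force'],s['torque'])"
python3 -m pendant '[[[0,0,0,0],[0,0,0,0],[0,0,0,0],[0,0,0,0],[0,0,0,0]]]'
```

```text
[ 0.061  0.344 -0.137  1.093  0.033  3.141] [-0.009 -0.015 -0.003  0.002  0.004 -0.001] [  0.493 -55.725  34.347  -0.092   0.194   0.   ] [0.598 0.048 0.174] [-3.109  0.003  0.062] [-0.793 -0.344 -2.192] [-0.075 -0.063  0.019]
t: 6.23
tool_pos: [0.5995, 0.0479, 0.1757]
ee_rot: [-3.108, 0.0, 0.062]
ft_force: [-0.6, 0.3, -2.4]
width: 0.0569
finger_force: 44.2
```

```bash
python3 -m pendant '[[[0,0,0,-6],[0,0,0,-12],[0,0,0,-18],[0,0,0,-24],[0,0,0,-30]]]'
python3 -m pendant '[[[0,0,0,-6],[0,0,0,-12],[0,0,0,-18],[0,0,0,-24],[0,0,0,-30]]]'
python3 -m pendant '[[[0,0,0,-6],[0,0,0,-12],[0,0,0,-18],[0,0,0,-24],[0,0,0,-30]]]'
python3 -m pendant '[[[0,0,0,0],[0,0,0,0],[0,0,0,0],[0,0,0,0],[0,0,0,0]]]'
```

```text
t: 6.65
tool_pos: [0.5996, 0.0481, 0.1756]
ee_rot: [-3.113, -0.017, 0.591]
ft_force: [-0.4, -0.3, -2.5]
width: 0.0564
finger_force: 44.2
t: 7.07
tool_pos: [0.5996, 0.0481, 0.1756]
ee_rot: [-3.125, -0.029, 1.115]
ft_force: [-0.5, 0.2, -1.8]
width: 0.0564
finger_force: 44.2
t: 7.48
tool_pos: [0.5996, 0.0481, 0.1756]
ee_rot: [-3.141, -0.033, 1.639]
ft_force: [0.7, 0.0, -1.1]
width: 0.0563
finger_force: 44.2
t: 7.9
tool_pos: [0.5996, 0.0481, 0.1755]
ee_rot: [-3.141, -0.033, 1.632]
ft_force: [-0.8, -0.5, -3.0]
width: 0.0564
finger_force: 44.2
```

```bash
python3 -m pendant '[[[0.02,0.003,0,2],[0.0347,0.0046,0,3.5],[0.0347,0.0046,0,3.5],[0.0347,0.0046,0,3.5],[0.0347,0.0046,0,3.5]]]'
python3 -m pendant '[[[0,0,0.015,0],[0,0,0.03,0],[0,0,0.045,0],[0,0,0.055,0],[0,0,0.055,0]]]'
python3 -c "
from h import *
snap('side','g2.png');cv2.imwrite('pics/g2c.png',cv2.resize(cv2.imread('pics/g2.png')[100:260,200:360],None,fx=3.5,fy=3.5))"
```

```text
t: 8.32
tool_pos: [0.6019, 0.0827, 0.1766]
ee_rot: [-3.139, -0.033, 1.573]
ft_force: [-0.1, -0.6, -2.7]
width: 0.0563
finger_force: 44.2
t: 8.73
tool_pos: [0.6001, 0.084, 0.1192]
ee_rot: [-3.135, -0.033, 1.572]
ft_force: [-0.3, -0.3, -2.6]
width: 0.0571
finger_force: 44.2
```

View pics/g2c.png

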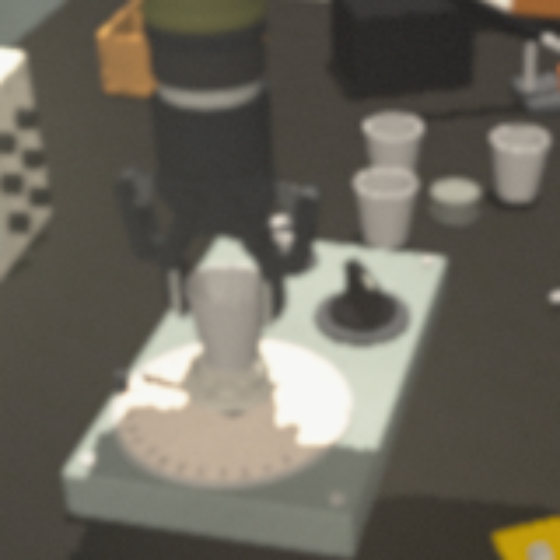

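The cup foot is over the ring (crop (230,370)) and looks centred. Lowering and releasing.

```bash
python3 -m pendant '[[[0,0.001,0.008,0],[0,0.001,0.014,0],[0,0.001,0.02,0],[0,0.001,0.02,0],[0,0.001,0.02,0]]]'
python3 -m pendant '[[[0,0,0,0],[0,0,0,0],[0,0,0,0],[0,0,0,0],[0,0,0,0]]]' 0
python3 -m pendant '[[[0,0,-0.03,0],[0,0,-0.07,0],[0,0,-0.1,0],[0,0,-0.13,0],[0,0,-0.15,0]]]'
python3 -m pendant '[[[-0.036,0,0,0],[-0.072,0,0,0],[-0.108,0,0,0],[-0.144,0,0,0],[-0.18,0,0,0]]]'
python3 -c "
from h import *
p,d=snap('top','g3.png');W=cloud('top',d).reshape(-1,3)
q=W[(np.hypot(W[:,0]-.602,W[:,1]-.086)<.05)&(W[:,2]>.1)&(W[:,2]<.16)];print(len(q),circ(q[q[:,2]>.125],.0278),np.percentile(q[:,2],[5,50,95]),(q.max(0)+q.min(0))/2)
p,d=snap('side');W=cloud('side',d).reshape(-1,3)
q=W[(np.hypot(W[:,0]-.602,W[:,1]-.086)<.05)&(W[:,2]>.1)&(W[:,2]<.16)];print(len(q),circ(q[q[:,2]>.125],.0278),np.percentile(q[:,2],[5,50,95]))
"
```

```text
t: 9.2
tool_pos: [0.603, 0.0856, 0.1018]
ee_rot: [-3.139, -0.033, 1.573]
ft_force: [-0.3, -0.5, -0.2]
width: 0.0563
finger_force: 44.3
t: 9.62
tool_pos: [0.603, 0.0855, 0.102]
ee_rot: [-3.139, -0.033, 1.572]
ft_force: [0.4, -0.1, -0.2]
width: 0.0856
finger_force: 0.0
t: 10.03
tool_pos: [0.6042, 0.0806, 0.2553]
ee_rot: [3.14, -0.034, 1.572]
ft_force: [1.1, 0.8, -0.1]
width: 0.0854
finger_force: 0.0
t: 10.45
tool_pos: [0.6033, -0.1008, 0.2459]
ee_rot: [-3.139, -0.033, 1.573]
ft_force: [-0.4, -0.1, 0.2]
width: 0.0858
finger_force: 0.0
199 [0.60287246 0.0849188  0.0278    ] [0.10092166 0.12199981 0.13154467] [0.60304295 0.08468952 0.11654809]
408 [0.60466253 0.08459752 0.0278    ] [0.10235093 0.11837966 0.12986477]
```

```bash
python3 -m pendant '[[[-0.035,-0.01,0,0],[-0.07,-0.02,0,0],[-0.105,-0.03,0.02,0],[-0.135,-0.04,0.04,0],[-0.1575,-0.0466,0.06,0]]]'
python3 -m pendant '[[[0,0,0.03,0],[0,0,0.06,0],[0,0,0.08,0],[0,0,0.08,0],[0,0,0.08,0]]]'
```

```text
t: 10.97
tool_pos: [0.5565, -0.2567, 0.1803]
ee_rot: [-3.14, -0.032, 1.571]
ft_force: [0.3, 0.4, -0.2]
width: 0.0855
finger_force: 0.0
t: 11.38
tool_pos: [0.5561, -0.2513, 0.0999]
ee_rot: [-3.137, -0.035, 1.573]
ft_force: [-0.0, 0.1, 0.8]
width: 0.0853
finger_force: 0.0
```

```bash
python3 -m pendant '[[[-0.002,0.0006,0.03,0],[-0.002,0.0006,0.05,0],[-0.002,0.0006,0.067,0],[-0.002,0.0006,0.067,0],[-0.002,0.0006,0.067,0]]]'
python3 -m pendant '[[[0,0,0,0],[0,0,0,0],[0,0,0,0],[0,0,0,0],[0,0,0,0]]]' 255 40
python3 -m pendant '[[[0,0,0,0],[0,0,0,0],[0,0,-0.03,0],[0,0,-0.06,0],[0,0,-0.1,0]]]'
python3 -m pendant '[[[0.01,0,-0.04,0],[0.04,0.005,-0.08,0],[0.075,0.01,-0.085,0],[0.11,0.015,-0.085,0],[0.145,0.02,-0.085,0]]]'
python3 -m pendant '[[[0.035,0.005,0,0],[0.07,0.01,0,0],[0.105,0.015,0,0],[0.14,0.02,0,0],[0.175,0.025,0,0]]]'
python3 -m pendant '[[[0,0,0,0],[0,0,0,0],[0,0,0,0],[0,0,0,0],[0,0,0,0]]]'
```

```text
t: 11.8
tool_pos: [0.558, -0.2518, 0.0348]
ee_rot: [-3.14, -0.033, 1.573]
ft_force: [0.4, -0.2, -0.7]
width: 0.0852
finger_force: 0.0
t: 12.22
tool_pos: [0.5585, -0.2527, 0.0359]
ee_rot: [3.141, -0.032, 1.572]
ft_force: [-2.4, 0.3, 6.9]
width: 0.0551
finger_force: 40.9
t: 12.63
tool_pos: [0.5559, -0.2545, 0.1332]
ee_rot: [-3.136, -0.035, 1.572]
ft_force: [0.4, 0.5, -2.4]
width: 0.0554
finger_force: 43.5
t: 13.05
tool_pos: [0.5786, -0.1121, 0.226]
ee_rot: [3.14, -0.033, 1.572]
ft_force: [0.2, 0.1, -2.7]
width: 0.0551
finger_force: 43.5
t: 13.47
tool_pos: [0.6022, 0.0635, 0.23]
ee_rot: [-3.14, -0.033, 1.572]
ft_force: [0.8, -0.4, -1.3]
width: 0.0548
finger_force: 43.5
t: 13.88
tool_pos: [0.6021, 0.0605, 0.2291]
ee_rot: [-3.139, -0.033, 1.571]
ft_force: [-0.4, -0.9, -2.0]
width: 0.0551
finger_force: 43.5
```

```bash
python3 -m pendant '[[[0.0205,0.001,0,0],[0.0205,0.001,0.01,0],[0.0205,0.001,0.03,0],[0.0205,0.001,0.05,0],[0.0205,0.001,0.07,0]]]'
python3 -m pendant '[[[0,0,0.008,0],[0,0,0.016,0],[0,0,0.024,0],[0,0,0.03,0],[0,0,0.03,0]]]'
python3 -m pendant '[[[0,0,0,0],[0,0,0,0],[0,0,0,0],[0,0,0,0],[0,0,0,0]]]' 0
python3 -m pendant '[[[0,0,-0.03,0],[0,0,-0.07,0],[0,0,-0.1,0],[0,0,-0.13,0],[0,0,-0.13,0]]]'
python3 -m pendant '[[[-0.036,0,0,0],[-0.072,0,0,0],[-0.108,0,0,0],[-0.144,0,0,0],[-0.18,0,0,0]]]'
cat >> h.py <<'E'
def stack(zr):
    for n in('top','side'):
        p,d=snap(n);W=cloud(n,d).reshape(-1,3)
        q=W[(np.hypot(W[:,0]-.603,W[:,1]-.086)<.05)&(W[:,2]>zr-.02)&(W[:,2]<zr+.03)]
        print(n,len(q),circ(q[q[:,2]>zr-.006],.0278),np.percentile(q[:,2],[5,50,95]))
    cv2.imwrite('pics/stack%d.png'%(zr*1000),cv2.resize(p[120:280,200:360],None,fx=3,fy=3))
E
python3 -c "
from h import *
stack(.157)"
```

```text
t: 14.3
tool_pos: [0.6031, 0.0835, 0.1589]
ee_rot: [-3.14, -0.033, 1.571]
ft_force: [0.3, -0.8, -2.0]
width: 0.0554
finger_force: 43.5
t: 14.72
tool_pos: [0.6036, 0.0852, 0.1296]
ee_rot: [-3.14, -0.033, 1.572]
ft_force: [1.5, -1.9, 0.8]
width: 0.0555
finger_force: 43.7
t: 15.13
tool_pos: [0.603, 0.0857, 0.1301]
ee_rot: [-3.139, -0.033, 1.573]
ft_force: [0.4, -0.4, 0.0]
width: 0.0852
finger_force: 0.0
t: 15.55
tool_pos: [0.6062, 0.0816, 0.2668]
ee_rot: [3.134, -0.035, 1.573]
ft_force: [0.7, 0.1, 0.6]
width: 0.0852
finger_force: 0.0
t: 15.97
tool_pos: [0.6033, -0.1, 0.2537]
ee_rot: [-3.139, -0.033, 1.573]
ft_force: [0.4, 0.0, -0.3]
width: 0.0855
finger_force: 0.0
top 161 [0.60263492 0.08479898 0.0278    ] [0.13847165 0.15262561 0.15833558]
side 322 [0.6043483  0.08436186 0.0278    ] [0.13813533 0.14874594 0.15655329]
```

```bash
python3 -m pendant '[[[-0.036,-0.004,0,0],[-0.072,-0.008,0,0],[-0.108,-0.012,0,0],[-0.144,-0.016,0,0],[-0.18,-0.02,0,0]]]'
python3 -m pendant '[[[-0.036,-0.004,0,0],[-0.072,-0.008,0,0],[-0.1,-0.0085,0.03,0],[-0.1,-0.0085,0.07,0],[-0.1,-0.0085,0.1,0]]]'
python3 -m pendant '[[[0,0,0.03,0],[0,0,0.04,0],[0,0,0.05,0],[0,0,0.05,0],[0,0,0.05,0]]]'
```

```text
t: 16.48
tool_pos: [0.5837, -0.2793, 0.2477]
ee_rot: [-3.139, -0.034, 1.573]
ft_force: [1.0, 0.1, 0.3]
width: 0.0853
finger_force: 0.0
t: 16.9
tool_pos: [0.5748, -0.3764, 0.142]
ee_rot: [-3.139, -0.034, 1.57]
ft_force: [0.2, 0.4, -0.5]
width: 0.0854
finger_force: 0.0
t: 17.32
tool_pos: [0.576, -0.3735, 0.0958]
ee_rot: [-3.14, -0.032, 1.573]
ft_force: [0.7, -0.5, 0.1]
width: 0.0855
finger_force: 0.0
```

```bash
python3 -m pendant '[[[-0.001,0,0.03,0],[-0.001,0,0.05,0],[-0.001,0,0.061,0],[-0.001,0,0.061,0],[-0.001,0,0.061,0]]]'
python3 -m pendant '[[[0,0,0,0],[0,0,0,0],[0,0,0,0],[0,0,0,0],[0,0,0,0]]]' 255 40
python3 -m pendant '[[[0,0,0,0],[0,0,0,0],[0,0,-0.03,0],[0,0,-0.06,0],[0,0,-0.1,0]]]'
python3 -m pendant '[[[0.01,0,-0.04,0],[0.035,0.002,-0.07,0],[0.07,0.004,-0.1,0],[0.105,0.006,-0.11,0],[0.14,0.008,-0.11,0]]]'
python3 -m pendant '[[[0.035,0.002,0,0],[0.07,0.004,0,0],[0.105,0.006,0,0],[0.14,0.008,0,0],[0.175,0.01,0,0]]]'
python3 -m pendant '[[[0.035,0.002,0,0],[0.07,0.004,0,0],[0.105,0.006,0,0],[0.135,0.008,0,0],[0.135,0.008,0,0]]]'
python3 -m pendant '[[[0,0,0,0],[0,0,0,0],[0,0,0,0],[0,0,0,0],[0,0,0,0]]]'
```

```text
t: 17.73
tool_pos: [0.5756, -0.3727, 0.0347]
ee_rot: [-3.14, -0.033, 1.573]
ft_force: [-0.5, 0.3, 0.5]
width: 0.0853
finger_force: 0.0
t: 18.15
tool_pos: [0.5759, -0.3734, 0.0356]
ee_rot: [-3.141, -0.031, 1.572]
ft_force: [-1.9, 0.2, 4.6]
width: 0.0551
finger_force: 41.3
t: 18.57
tool_pos: [0.5736, -0.3748, 0.1325]
ee_rot: [-3.135, -0.036, 1.572]
ft_force: [0.5, 0.0, -1.9]
width: 0.0553
finger_force: 43.4
t: 18.98
tool_pos: [0.5851, -0.2392, 0.2533]
ee_rot: [3.137, -0.031, 1.572]
ft_force: [0.3, 0.3, -1.6]
width: 0.0554
finger_force: 43.4
t: 19.4
tool_pos: [0.5928, -0.063, 0.2546]
ee_rot: [-3.14, -0.033, 1.572]
ft_force: [0.4, -0.1, -1.5]
width: 0.0551
finger_force: 43.4
t: 19.82
tool_pos: [0.6009, 0.0757, 0.2591]
ee_rot: [-3.14, -0.036, 1.578]
ft_force: [-0.2, 0.1, -1.4]
width: 0.055
finger_force: 43.4
t: 20.23
tool_pos: [0.6008, 0.0692, 0.2583]
ee_rot: [-3.139, -0.033, 1.571]
ft_force: [-0.4, -0.3, -1.6]
width: 0.0552
finger_force: 43.4
```

```bash
python3 -m pendant '[[[0.0125,0.0022,0,0],[0.0125,0.0022,0.01,0],[0.0125,0.0022,0.03,0],[0.0125,0.0022,0.05,0],[0.0125,0.0022,0.07,0]]]'
python3 -m pendant '[[[0,0,0.008,0],[0,0,0.016,0],[0,0,0.024,0],[0,0,0.032,0],[0,0,0.032,0]]]'
python3 -m pendant '[[[0,0,0,0],[0,0,0,0],[0,0,0,0],[0,0,0,0],[0,0,0,0]]]' 0
python3 -m pendant '[[[0,0,-0.03,0],[0,0,-0.07,0],[0,0,-0.1,0],[0,0,-0.11,0],[0,0,-0.11,0]]]'
python3 -m pendant '[[[-0.036,0,0,0],[-0.072,0,0,0],[-0.108,0,0,0],[-0.144,0,0,0],[-0.18,0,0,0]]]'
python3 -c "
from h import *
stack(.183)"
```

```text
t: 20.65
tool_pos: [0.6027, 0.0853, 0.1874]
ee_rot: [-3.139, -0.033, 1.573]
ft_force: [0.4, -0.6, -2.0]
width: 0.0552
finger_force: 43.4
t: 21.07
tool_pos: [0.6032, 0.0861, 0.1561]
ee_rot: [-3.14, -0.033, 1.572]
ft_force: [2.1, -0.3, 0.0]
width: 0.0552
finger_force: 43.5
t: 21.48
tool_pos: [0.6029, 0.0863, 0.1572]
ee_rot: [-3.14, -0.033, 1.572]
ft_force: [-0.1, 0.2, -0.3]
width: 0.0851
finger_force: 0.0
t: 21.9
tool_pos: [0.6049, 0.0827, 0.2705]
ee_rot: [3.138, -0.034, 1.573]
ft_force: [0.1, -0.9, 1.1]
width: 0.0855
finger_force: 0.0
t: 22.32
tool_pos: [0.6022, -0.0986, 0.2586]
ee_rot: [-3.136, -0.034, 1.573]
ft_force: [0.9, 0.6, 0.0]
width: 0.0852
finger_force: 0.0
top 171 [0.60204332 0.08476885 0.0278    ] [0.16456334 0.1789871  0.18427123]
side 339 [0.60372526 0.08492824 0.0278    ] [0.16478292 0.17491049 0.18344546]
```

View pics/stack183.png

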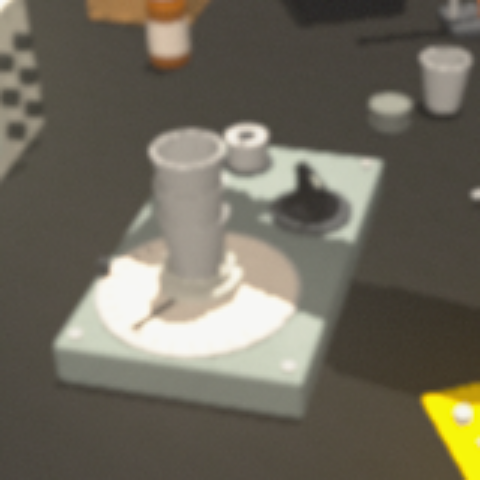

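Three cups are nested upright (crop (187,215)), with the needle moved counter-clockwise to (150,315). One cup remains.

```bash
python3 -m pendant '[[[-0.032,-0.018,0,0],[-0.064,-0.036,0,0],[-0.096,-0.054,0,0],[-0.128,-0.072,0,0],[-0.16,-0.09,0,0]]]'
python3 -m pendant '[[[-0.032,-0.018,0,0],[-0.064,-0.036,0,0],[-0.096,-0.054,0,0],[-0.1235,-0.067,0.02,0],[-0.1235,-0.067,0.05,0]]]'
python3 -m pendant '[[[0,0,0.03,0],[0,0,0.06,0],[0,0,0.1,0],[0,0,0.1,0],[0,0,0.1,0]]]'
```

```text
t: 22.83
tool_pos: [0.5121, -0.2576, 0.2539]
ee_rot: [-3.137, -0.035, 1.573]
ft_force: [0.9, -0.1, -0.5]
width: 0.0852
finger_force: 0.0
t: 23.25
tool_pos: [0.4455, -0.3843, 0.2023]
ee_rot: [-3.141, -0.029, 1.568]
ft_force: [1.0, 0.2, -0.0]
width: 0.0855
finger_force: 0.0
t: 23.67
tool_pos: [0.4443, -0.3734, 0.0992]
ee_rot: [-3.134, -0.038, 1.573]
ft_force: [0.1, 1.0, 0.6]
width: 0.0853
finger_force: 0.0
```

```bash
python3 -m pendant '[[[-0.0035,0.001,0.03,0],[-0.0035,0.001,0.05,0],[-0.0035,0.001,0.064,0],[-0.0035,0.001,0.064,0],[-0.0035,0.001,0.064,0]]]'
python3 -m pendant '[[[0,0,0,0],[0,0,0,0],[0,0,0,0],[0,0,0,0],[0,0,0,0]]]' 255 40
python3 -m pendant '[[[0,0,0,0],[0,0,0,0],[0,0,-0.03,0],[0,0,-0.065,0],[0,0,-0.1,0]]]'
python3 -m pendant '[[[0,0,-0.035,0],[0,0,-0.07,0],[0.02,0.007,-0.1,0],[0.05,0.017,-0.115,0],[0.084,0.0285,-0.118,0]]]'
python3 -m pendant '[[[0.034,0.0115,0,0],[0.068,0.023,0,0],[0.102,0.0345,0,0],[0.136,0.046,0,0],[0.17,0.0575,0,0]]]'
python3 -m pendant '[[[0.034,0.0115,0,0],[0.068,0.023,0,0],[0.102,0.0345,0,0],[0.136,0.046,0,0],[0.17,0.0575,0,0]]]'
python3 -m pendant '[[[0.02,0.008,0,0],[0.03,0.014,0,0],[0.03,0.014,0,0],[0.03,0.014,0,0],[0.03,0.014,0,0]]]'
python3 -m pendant '[[[0,0,0,0],[0,0,0,0],[0,0,0,0],[0,0,0,0],[0,0,0,0]]]'
```

```text
t: 24.08
tool_pos: [0.4481, -0.3777, 0.0393]
ee_rot: [-3.14, -0.033, 1.573]
ft_force: [0.4, -0.8, 0.8]
width: 0.0852
finger_force: 0.0
t: 24.5
tool_pos: [0.448, -0.3785, 0.0399]
ee_rot: [-3.141, -0.031, 1.572]
ft_force: [-2.5, -0.3, 7.0]
width: 0.0551
finger_force: 40.6
t: 24.92
tool_pos: [0.4468, -0.3801, 0.1387]
ee_rot: [-3.138, -0.034, 1.572]
ft_force: [0.6, -0.3, -3.0]
width: 0.0546
finger_force: 43.6
t: 25.33
tool_pos: [0.4777, -0.3019, 0.2631]
ee_rot: [3.138, -0.029, 1.57]
ft_force: [0.8, -0.1, -2.2]
width: 0.055
finger_force: 43.6
t: 25.75
tool_pos: [0.5335, -0.1289, 0.2647]
ee_rot: [-3.14, -0.033, 1.572]
ft_force: [0.2, 0.2, -2.7]
width: 0.0549
finger_force: 43.6
t: 26.17
tool_pos: [0.5907, 0.0412, 0.2701]
ee_rot: [-3.14, -0.033, 1.573]
ft_force: [1.2, -0.2, -2.4]
width: 0.0549
finger_force: 43.6
t: 26.58
tool_pos: [0.6041, 0.0683, 0.2703]
ee_rot: [-3.139, -0.033, 1.571]
ft_force: [0.2, 0.2, -3.0]
width: 0.0549
finger_force: 43.7
t: 27.0
tool_pos: [0.6044, 0.069, 0.2704]
ee_rot: [-3.139, -0.033, 1.572]
ft_force: [-0.6, -0.3, -3.6]
width: 0.0551
finger_force: 43.7
```

```bash
python3 -m pendant '[[[0.0105,-0.0015,0,0],[0.0105,-0.0015,0.01,0],[0.0105,-0.0015,0.02,0],[0.0105,-0.0015,0.035,0],[0.0105,-0.0015,0.05,0]]]'
python3 -m pendant '[[[0,0,0.008,0],[0,0,0.016,0],[0,0,0.024,0],[0,0,0.033,0],[0,0,0.033,0]]]'
python3 -m pendant '[[[0,0,0,0],[0,0,0,0],[0,0,0,0],[0,0,0,0],[0,0,0,0]]]' 0
python3 -m pendant '[[[0,0,-0.03,0],[0,0,-0.07,0],[0,0,-0.09,0],[0,0,-0.09,0],[0,0,-0.09,0]]]'
python3 -m pendant '[[[-0.036,0,0,0],[-0.072,0,0,0],[-0.108,0,0,0],[-0.144,0,0,0],[-0.18,0,0,0]]]'
python3 -c "
from h import *
stack(.2096)"
```

```text
t: 27.42
tool_pos: [0.6026, 0.0819, 0.2191]
ee_rot: [-3.139, -0.033, 1.573]
ft_force: [-0.7, 0.2, -1.9]
width: 0.0554
finger_force: 43.7
t: 27.83
tool_pos: [0.6031, 0.0826, 0.1864]
ee_rot: [-3.139, -0.033, 1.572]
ft_force: [2.8, -0.1, 0.7]
width: 0.0551
finger_force: 43.9
t: 28.25
tool_pos: [0.6029, 0.0827, 0.1881]
ee_rot: [-3.139, -0.033, 1.572]
ft_force: [0.0, 0.5, 0.2]
width: 0.0854
finger_force: 0.0
t: 28.67
tool_pos: [0.604, 0.0798, 0.2795]
ee_rot: [3.141, -0.034, 1.572]
ft_force: [-0.2, -0.8, -0.7]
width: 0.085
finger_force: 0.0
t: 29.08
tool_pos: [0.6023, -0.1015, 0.27]
ee_rot: [-3.137, -0.034, 1.573]
ft_force: [1.4, -1.0, 0.0]
width: 0.0855
finger_force: 0.0
top 183 [0.59976048 0.08549982 0.0278    ] [0.19121899 0.20528284 0.21055123]
side 348 [0.60260445 0.08483433 0.0278    ] [0.19115494 0.20078968 0.20923277]
```

View pics/stack209.png

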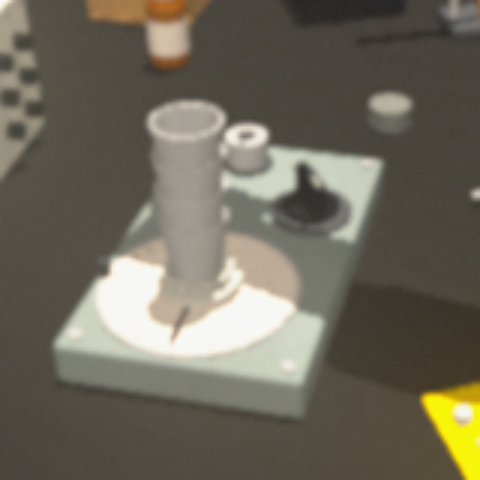

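All four cups are nested and upright (crop (187,195), rim height as computed). Next I measure the needle and the mark.

```bash
cat >> h.py <<'E'
C=np.array([.6027,.0855])
def needle(n,show=None):
    p,d=snap(n);W=cloud(n,d);g=p.max(2).astype(int)
    D=W[...,:2]-C; r=np.hypot(D[...,0],D[...,1]); a=np.degrees(np.arctan2(D[...,1],D[...,0]))
    nd=(g<90)&(r>.045)&(r<.08)&(W[...,2]>.044)&(W[...,2]<.085)
    fn=(g<90)&(r>.082)&(r<.105)&(abs(a)<60)&(W[...,2]>.044)&(W[...,2]<.085)
    for nm,m in(('needle',nd),('fin',fn)):
        q=W[m]
        if len(q): print(n,nm,len(q),'ang med %.1f [%.1f %.1f]'%(np.median(a[m]),*np.percentile(a[m],[10,90])),'r',np.percentile(r[m],[5,95]).round(4),'z',np.median(q[:,2]).round(4),np.argwhere(m).mean(0).round(0))
    if show: cv2.imwrite('pics/'+show,p)
E
python3 -c "
from h import *
needle('top','n_top.png');needle('side','n_side.png')
for n,a,b,c,d in(('top',110,215,240,390),('side',160,260,205,330)):
    p=cv2.imread('pics/n_%s.png'%n)[a:b,c:d]; cv2.imwrite('pics/n_%s_c.png'%n,cv2.resize(p,None,fx=5,fy=5,interpolation=cv2.INTER_CUBIC))
print(status.get_state()['qpos'])"
```

```text
top needle 3 ang med 91.0 [90.8 91.1] r [0.0471 0.0525] z 0.0503 [163. 276.]
top fin 3 ang med -1.7 [-1.8 -0.3] r [0.0836 0.087 ] z 0.0615 [133. 293.]
side fin 6 ang med -0.0 [-0.8 1.1] r [0.0857 0.091 ] z 0.0509 [209. 233.]
[-0.1836863   0.33349603  0.06765602  1.31605621  0.03272298  1.38750827]
```

View pics/n_top_c.png

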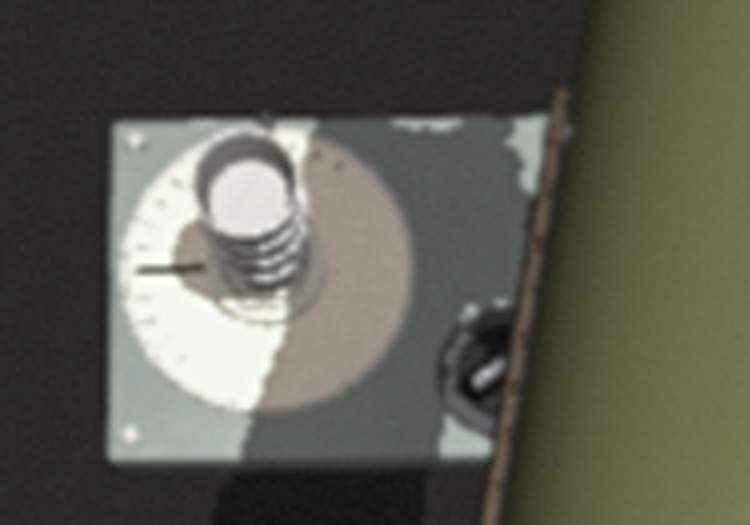

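The top view shows the needle at about 91° (crop (170,268)) and the fin at about -1° (crop (265,120)), so the knob needs about 219° clockwise. I swing the wrist to the knob grip yaw, and undo the small tool tilt at the other wrist limit.

```bash
python3 -m pendant '[[[0,0,0,-7],[0,0,0,-14],[0,0,0,-21],[0,0,0,-28],[0,0,0,-35]]]'
python3 -m pendant '[[[0,0,0,-7],[0,0,0,-14],[0,0,0,-21],[0,0,0,-28],[0,0,0,-35]]]'
python3 -m pendant '[[[0,0,0,-7],[0,0,0,-14],[0,0,0,-21],[0,0,0,-28],[0,0,0,-35]]]'
python3 -m pendant '[[[0,0,0,-7],[0,0,0,-14],[0,0,0,-21],[0,0,0,-28],[0,0,0,-35]]]'
python3 -m pendant '[[[0,0,0,-7],[0,0,0,-14],[0,0,0,-21],[0,0,0,-28],[0,0,0,-35]]]'
python3 -m pendant '[[[0,0,0,-7],[0,0,0,-14],[0,0,0,-21],[0,0,0,-28],[0,0,0,-35]]]'
python3 -m pendant '[[[0,0,0,-7],[0,0,0,-14],[0,0,0,-21],[0,0,0,-28],[0,0,0,-35]]]'
python3 -m pendant '[[[0,0,0,-7],[0,0,0,-14],[0,0,0,-14],[0,0,0,-14],[0,0,0,-14]]]'
python3 -c "
from h import *
s=status.get_state();print(s['qpos'].round(3),s['tool_pos'].round(4),s['ee_rot'].round(3))"
```

```text
t: 29.7
tool_pos: [0.603, -0.0983, 0.2709]
ee_rot: [3.125, -0.03, 2.192]
ft_force: [0.2, -0.5, -0.3]
width: 0.0856
finger_force: 0.0
t: 30.12
tool_pos: [0.603, -0.0982, 0.2709]
ee_rot: [3.111, -0.015, 2.803]
ft_force: [-0.3, 0.0, -0.5]
width: 0.0855
finger_force: 0.0
t: 30.53
tool_pos: [0.603, -0.0982, 0.271]
ee_rot: [3.108, 0.005, -2.87]
ft_force: [0.7, -0.0, 0.3]
width: 0.0856
finger_force: 0.0
t: 30.95
tool_pos: [0.603, -0.0982, 0.271]
ee_rot: [3.117, 0.024, -2.259]
ft_force: [1.0, 0.0, -0.0]
width: 0.0855
finger_force: 0.0
t: 31.37
tool_pos: [0.603, -0.0982, 0.271]
ee_rot: [3.135, 0.034, -1.648]
ft_force: [-0.2, -0.1, 0.3]
width: 0.0853
finger_force: 0.0
t: 31.78
tool_pos: [0.603, -0.0982, 0.2709]
ee_rot: [-3.128, 0.031, -1.037]
ft_force: [0.0, 1.0, 0.4]
width: 0.0857
finger_force: 0.0
t: 32.2
tool_pos: [0.603, -0.0982, 0.271]
ee_rot: [-3.112, 0.017, -0.426]
ft_force: [0.3, 0.5, 0.9]
width: 0.0854
finger_force: 0.0
t: 32.62
tool_pos: [0.6032, -0.0992, 0.2713]
ee_rot: [-3.109, 0.009, -0.19]
ft_force: [-0.4, -0.3, -0.1]
width: 0.0853
finger_force: 0.0
[-0.181  0.332  0.069  1.316  0.032 -3.133] [ 0.6032 -0.0992  0.2713] [-3.109  0.009 -0.19 ]
```

```bash
python3 -m pendant '[[[0,0.02,0,0],[0,0.04,0,0],[0,0.06,0,0],[0,0.08,0,0],[0,0.08,0,0]]]'
python3 -m pendant '[[[0,0,0,0],[0,0,0,0],[0,0,0,0],[0,0,0,0],[0,0,0,0]]]'
python3 -c "
from h import *
s=status.get_state();print(s['qpos'].round(3),s['tool_pos'].round(4),s['ee_rot'].round(3))"
```

```text
t: 33.03
tool_pos: [0.5955, -0.1501, 0.2688]
ee_rot: [-3.139, 0.01, -0.249]
ft_force: [0.1, 0.4, -0.1]
width: 0.0856
finger_force: 0.0
t: 33.45
tool_pos: [0.596, -0.1474, 0.2691]
ee_rot: [-3.138, 0.01, -0.245]
ft_force: [0.2, 0.2, -0.2]
width: 0.0854
finger_force: 0.0
[-0.244  0.339  0.073  1.315  0.004 -3.141] [ 0.596  -0.1474  0.2691] [-3.138  0.01  -0.245]
```

```bash
python3 -m pendant '[[[-0.0165,-0.0155,0,7],[-0.033,-0.031,0,14],[-0.05,-0.0465,0,21],[-0.066,-0.062,0,28],[-0.0827,-0.0772,0,35]]]'
python3 -m pendant '[[[0,0,0.02,6],[0,0,0.05,6],[0,0,0.08,6],[0,0,0.1,6],[0,0,0.1,6]]]'
python3 -m pendant '[[[0,0,0,0],[0,0,0,0],[0,0,0,0],[0,0,0,0],[0,0,0,0]]]'
```

```text
t: 33.87
tool_pos: [0.5339, -0.0516, 0.2701]
ee_rot: [3.139, 0.01, -0.862]
ft_force: [0.9, -0.3, -0.4]
width: 0.0854
finger_force: 0.0
t: 34.28
tool_pos: [0.5305, -0.0514, 0.166]
ee_rot: [3.133, 0.014, -0.961]
ft_force: [-1.1, -0.3, 0.3]
width: 0.0853
finger_force: 0.0
t: 34.7
tool_pos: [0.5346, -0.0523, 0.1714]
ee_rot: [3.14, 0.008, -0.962]
ft_force: [-0.1, -0.3, 0.2]
width: 0.0855
finger_force: 0.0
```

```bash
python3 -m pendant '[[[0,0,0.03,0],[0,0,0.06,0],[0,0,0.09,0],[0,0,0.105,0],[0,0,0.111,0]]]'
python3 -m pendant '[[[0,0,0,0],[0,0,0,0],[0,0,0,0],[0,0,0,0],[0,0,0,0]]]' 255 40
python3 -m pendant '[[[0,0,0,0],[0,0,0,0],[0,0,0,0],[0,0,0,0],[0,0,0,0]]]'
python3 -m pendant '[[[0,0,0,6],[0,0,0,12],[0,0,0,18],[0,0,0,24],[0,0,0,30]]]'
```

```text
t: 35.12
tool_pos: [0.5309, -0.0514, 0.0569]
ee_rot: [3.135, 0.012, -0.962]
ft_force: [-0.2, -0.3, 0.5]
width: 0.0852
finger_force: 0.0
t: 35.53
tool_pos: [0.5338, -0.0516, 0.0604]
ee_rot: [3.14, 0.008, -0.961]
ft_force: [0.6, -0.1, -1.0]
width: 0.0252
finger_force: 0.0
t: 35.95
tool_pos: [0.5321, -0.0526, 0.0602]
ee_rot: [3.136, 0.008, -0.962]
ft_force: [-4.7, -3.5, 9.1]
width: 0.0133
finger_force: 41.3
t: 36.37
tool_pos: [0.5336, -0.0521, 0.0602]
ee_rot: [3.136, 0.005, -1.49]
ft_force: [-0.6, -1.9, 2.7]
width: 0.0127
finger_force: 40.5
```

Gripped well (13 mm) and turning. Continuing to about 210° in total, then measuring.

```bash
python3 -m pendant '[[[0,0,0,6],[0,0,0,12],[0,0,0,18],[0,0,0,24],[0,0,0,30]]]'
python3 -m pendant '[[[0,0,0,6],[0,0,0,12],[0,0,0,18],[0,0,0,24],[0,0,0,30]]]'
python3 -m pendant '[[[0,0,0,6],[0,0,0,12],[0,0,0,18],[0,0,0,24],[0,0,0,30]]]'
python3 -m pendant '[[[0,0,0,6],[0,0,0,12],[0,0,0,18],[0,0,0,24],[0,0,0,30]]]'
python3 -m pendant '[[[0,0,0,6],[0,0,0,12],[0,0,0,18],[0,0,0,24],[0,0,0,30]]]'
python3 -m pendant '[[[0,0,0,6],[0,0,0,12],[0,0,0,18],[0,0,0,24],[0,0,0,25]]]'
for i in 1 2 3; do python3 -m pendant '[[[0,0,0,0],[0,0,0,0],[0,0,0,0],[0,0,0,0],[0,0,0,0]]]' >/dev/null; done
python3 -c "
from h import *
s=status.get_state();print(s['qpos'].round(3),s['ee_rot'].round(3))
needle('side','n2.png')
cv2.imwrite('pics/n2c.png',cv2.resize(cv2.imread('pics/n2.png')[150:270,200:340],None,fx=5,fy=5,interpolation=cv2.INTER_CUBIC))"
```

```text
t: 36.78
tool_pos: [0.5351, -0.0524, 0.0602]
ee_rot: [3.136, 0.002, -2.014]
ft_force: [4.3, -3.1, -2.2]
width: 0.0134
finger_force: 40.0
t: 37.2
tool_pos: [0.5363, -0.0534, 0.0603]
ee_rot: [3.139, -0.001, -2.538]
ft_force: [7.8, -6.9, -5.3]
width: 0.0131
finger_force: 39.6
t: 37.62
tool_pos: [0.5368, -0.0548, 0.0603]
ee_rot: [-3.14, -0.002, -3.062]
ft_force: [7.9, -10.9, -7.1]
width: 0.0133
finger_force: 39.4
t: 38.03
tool_pos: [0.5364, -0.0562, 0.0603]
ee_rot: [-3.137, -0.0, 2.697]
ft_force: [7.0, -15.9, -6.2]
width: 0.0133
finger_force: 39.6
t: 38.45
tool_pos: [0.5355, -0.0573, 0.0603]
ee_rot: [-3.135, 0.003, 2.172]
ft_force: [3.2, -18.7, -2.6]
width: 0.0131
finger_force: 40.0
t: 38.87
tool_pos: [0.5343, -0.0578, 0.0602]
ee_rot: [-3.135, 0.007, 1.736]
ft_force: [0.8, -19.5, -0.4]
width: 0.0133
finger_force: 40.4
[-0.103  0.333 -0.437  0.806 -0.008  1.298] [-3.135  0.007  1.74 ]
side fin 5 ang med 0.2 [-0.6 0.9] r [0.0864 0.0909] z 0.0513 [209. 233.]
```

View pics/n2c.png

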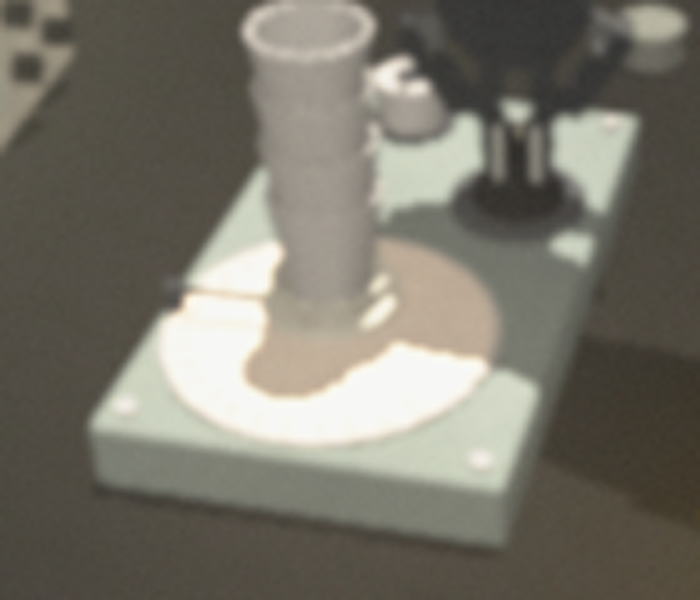

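The side crop shows the needle now just left of the stack at (180-265, 287-296), with its shadow below it, close to the fin at (175,295). I measure its height and angle.

```bash
cat >> h.py <<'E'
def ray(n,u,v,z):
    i=optics.camera_info(n);K=np.array(i['mtx']);T=np.array(i['pose'])
    d=T[:3,:3]@np.linalg.solve(K,[u,v,1.]);o=T[:3,3]; return o+d*(z-o[2])/d[2]
E
python3 - <<'E'
from h import *
p,d=snap('side');W=cloud('side',d);g=p.max(2).astype(int)
np.set_printoptions(linewidth=200,precision=1,suppress=True)
print('cols',list(range(228,256,2)))
for r in range(198,218): print(r,g[r,228:256:2],(W[r,228:256:2,2]*1000))
for z in(.055,.058,.061,.064,.067):
    a=[]
    for u in range(240,251):
        c=255-g[203:212,u].astype(float); v=203+np.argmax(c)
        k=slice(max(0,v-203-1),v-203+2); vv=(np.arange(203,212)[k]*(c[k]-c.min())).sum()/(c[k]-c.min()).sum()
        a.append(ray('side',u,vv,z)[:2])
    a=np.array(a)-C
    print(z,np.degrees(np.arctan2(a[:,1],a[:,0])),np.hypot(*a.T)*1000)
E
```

```text
cols [228, 230, 232, 234, 236, 238, 240, 242, 244, 246, 248, 250, 252, 254]
198 [ 83  86  84  84  84  84  97 169 209 211 211 213 220 226] [ 1.   2.  -2.3  0.5 -1.   1.7 -0.2 40.8 41.9 39.7 39.1 39.9  nan 39.4]
199 [ 85  83  84  84  85  85 114 190 211 213 216 225 241 247] [-0.1  0.3 -0.4 -1.2 -2.3 -0.7  0.1 39.8 39.2 40.7  nan 40.  44.2 42.9]
200 [ 85  84  82  84  84  85 142 205 213 216 230 244 247 249] [ 1.1  2.   2.5  1.6 -0.6  2.4 39.2 40.8 40.9 40.  41.4 43.9 42.8 44.2]
201 [ 82  85  84  84  83  96 171 210 216 232 245 248 248 249] [ 1.  -0.8 -0.3  0.6  0.1 -0.2 40.7 41.4 40.1 43.  43.8 44.1 44.  43.9]
202 [ 85  84  86  85  83 116 193 217 233 246 247 247 247 248] [ 0.4 -0.3  1.   1.3 -0.9 -0.5 39.8 39.6 39.7 42.7 43.2 43.5 43.4 82.2]
203 [ 85  86  86  85  88 142 206 231 246 248 247 247 248 241] [-0.4  1.5 -1.  -0.1  0.8 39.6 39.9 40.5 42.1 43.7 44.2 44.3 44.2 81.9]
204 [ 84  86  85  88  97 172 221 245 247 247 247 247 248 226] [ 1.3 -0.2  2.3 -0.4  2.6 39.2 39.6 43.7 42.1 41.3 43.5 42.3 45.7 80.4]
205 [ 85  87  90  96 115 197 238 248 247 247 247 247 248 220] [ 0.6  1.5  2.5  0.9  2.
[... 1599 characters left out ...]
 44.1 43.9 43.7 44.  44.2 44.8 45.9 43.8 44.1 44.6 44. ]
0.055 [-16.2 -17.3 -18.7  -3.9  -4.2  -4.8  -4.9  -4.4  -4.9  -5.6  -6.3] [81.1 79.  77.2 62.9 60.2 57.7 54.9 51.9 49.2 46.7 44.1]
0.058 [-13.9 -15.  -16.3  -0.5  -0.6  -1.1  -1.   -0.3  -0.5  -1.   -1.5] [78.3 76.2 74.3 61.  58.4 55.8 53.  50.1 47.4 44.9 42.3]
0.061 [-11.4 -12.4 -13.8   3.1   3.2   2.8   3.2   4.2   4.2   3.9   3.8] [75.8 73.6 71.6 59.4 56.7 54.2 51.4 48.5 45.9 43.3 40.7]
0.064 [ -8.7  -9.7 -11.    6.9   7.2   7.    7.6   8.9   9.2   9.2   9.4] [73.3 71.1 69.  58.  55.4 52.8 50.1 47.3 44.7 42.1 39.5]
0.067 [-5.8 -6.7 -8.  10.9 11.3 11.4 12.2 13.8 14.4 14.8 15.3] [71.  68.8 66.7 56.9 54.3 51.8 49.1 46.4 43.9 41.3 38.8]
```

```bash
python3 -m pendant '[[[0,0,0,5],[0,0,0,10],[0,0,0,10],[0,0,0,10],[0,0,0,10]]]'
for i in 1 2 3; do python3 -m pendant '[[[0,0,0,0],[0,0,0,0],[0,0,0,0],[0,0,0,0],[0,0,0,0]]]' >/dev/null; done
cat >> h.py <<'E'
def nside():
    q=[];f=[]
    for _ in range(4):
        p,d=snap('side');W=cloud('side',d)
        w=W[200:218,230:252].reshape(-1,3);r=np.hypot(*(w[:,:2]-C).T)
        q.append(w[(w[:,2]>.0575)&(w[:,2]<.066)&(r>.043)&(r<.079)])
        f.append(w[(w[:,2]>.048)&(w[:,2]<.07)&(r>.083)&(r<.1)])
    for c in(C,C+[0,-.0007]):
        for nm,P in(('needle',q),('fin',f)):
            P=np.concatenate(P);D=P[:,:2]-c;a=np.degrees(np.arctan2(D[:,1],D[:,0]));r=np.hypot(*D.T)
            print(nm,len(P),'ang',np.median(a).round(1),a.std().round(1),'r',r.min().round(3),r.max().round(3),'z',np.median(P[:,2]).round(4),'far:',np.median(a[r>.06]).round(1) if nm=='needle' else '')
E
python3 -c "
from h import *
nside();s=status.get_state();print(s['tool_pos'],s['ee_rot'],s['ft_force'])"
```

```text
t: 40.63
tool_pos: [0.5338, -0.0578, 0.0603]
ee_rot: [-3.135, 0.008, 1.566]
ft_force: [-0.1, -19.5, 1.2]
width: 0.0134
finger_force: 40.6
needle 72 ang -1.3 1.8 r 0.043 0.078 z 0.0621 far: -1.3
fin 60 ang -0.4 1.2 r 0.083 0.092 z 0.0563 far: 
needle 72 ang -0.7 1.8 r 0.043 0.078 z 0.0621 far: -0.7
fin 60 ang 0.1 1.2 r 0.083 0.092 z 0.0563 far: 
[ 0.53379767 -0.05786546  0.06025791] [-3.13514713  0.00780568  1.56578472] [ -0.38600415 -19.48433328   1.99347127]
```

```bash
python3 -m pendant '[[[0,0,0,0],[0,0,0,0],[0,0,0,0],[0,0,0,0],[0,0,0,0]]]' 0
python3 -m pendant '[[[0,0,-0.03,0],[0,0,-0.06,0],[0,0,-0.1,0],[0,0,-0.14,0],[0,0,-0.17,0]]]'
python3 -m pendant '[[[0,0,-0.03,0],[0,0,-0.05,0],[0,0,-0.05,0],[0,0,-0.05,0],[0,0,-0.05,0]]]'
python3 - <<'E'
from h import *
nside()
for n in('top','side'):
    p,d=snap(n,'k_%s.png'%n);W=cloud(n,d)
    for l in('key','holder'):
        for r in optics.regions_of(n,l)[:1]:
            q=W[r['mask']&~np.isnan(W[...,0])];print(n,l,r['conf'],r['extent'],np.median(q,0).round(4))
            if l=='key': k=np.median(q,0)
    w=W.reshape(-1,3);w=w[(np.hypot(w[:,0]-k[0],w[:,1]-k[1])<.05)]
    for lo,hi in((.073,.09),(.055,.09)):
        q=w[(w[:,2]>lo)&(w[:,2]<hi)];c=q.mean(0);e,v=np.linalg.eigh(np.cov((q-c)[:,:2].T));print(lo,len(q),c.round(4),((q.max(0)+q.min(0))/2).round(4),'axis',np.degrees(np.arctan2(v[1,1],v[0,1])),np.sqrt(e).round(4),cv2.minAreaRect((q[:,:2]*1000).astype('f4')))
    q=w[(w[:,2]>.031)&(w[:,2]<.041)];print('holder',cv2.minAreaRect((q[:,:2]*1000).astype('f4')))
s=status.get_state();print(s['qpos'].round(3),s['tool_pos'],s['ee_rot'])
E
```

```text
t: 42.5
tool_pos: [0.5327, -0.0511, 0.0592]
ee_rot: [-3.133, -0.006, 1.57]
ft_force: [1.1, -0.3, 0.5]
width: 0.073
finger_force: 0.0
t: 42.92
tool_pos: [0.5347, -0.0522, 0.2324]
ee_rot: [-3.136, -0.006, 1.57]
ft_force: [0.4, 0.8, 0.2]
width: 0.0857
finger_force: 0.0
t: 43.33
tool_pos: [0.5342, -0.0525, 0.2782]
ee_rot: [-3.132, -0.006, 1.57]
ft_force: [-0.6, -0.4, -1.0]
width: 0.0856
finger_force: 0.0
needle 73 ang -1.2 1.7 r 0.043 0.077 z 0.0624 far: -1.2
fin 64 ang -0.3 1.3 r 0.083 0.092 z 0.056 far: 
needle 73 ang -0.5 1.7 r 0.043 0.077 z 0.0624 far: -0.5
fin 64 ang 0.2 1.3 r 0.083 0.092 z 0.056 far: 
top key 0.73 [180.9, 196.9, 7.6, 17.9] [0.4786 0.3963 0.0705]
top holder 0.8 [172.3, 193.3, 31.8, 30.3] [0.4692 0.3882 0.0355]
0.073 69 [0.4788 0.399  0.0806] [0.4784 0.3997 0.0792] axis 156.98221833400822 [0.0031 0.013 ] ((478.9521179199219, 399.3626403808594), (12.189866065979004, 43.42271041870117), 71.7763671875)
0.055 106 [0.4788 0.3979 0.0748] [0.4782 0.3997 0.07  ] axis 156.62888023262494 [0.0029 0.0129] ((478.9580078125, 399.37017822265625), (12.195148468017578, 43.43167495727
[... 174 characters left out ...]
48   0.404  0.0673]
side holder 0.95 [251.5, 320.1, 55.9, 39.4] [0.4701 0.4153 0.0351]
0.073 167 [0.4801 0.4013 0.0801] [0.4807 0.3999 0.0786] axis 158.72853656350458 [0.003 0.013] ((480.4080505371094, 399.3569641113281), (10.948163986206055, 43.17036437988281), 68.27964782714844)
0.055 294 [0.4798 0.4026 0.0733] [0.4812 0.4004 0.0695] axis 159.64234504013018 [0.0028 0.0134] ((480.9803771972656, 399.4814453125), (11.551095008850098, 44.77114486694336), 68.39498901367188)
holder ((480.6202697753906, 398.8072814941406), (61.54252624511719, 81.29649353027344), 67.135009765625)
[-0.101  0.188 -0.102  1.29   0.005  1.471] [ 0.53449589 -0.05277825  0.27888626] [-3.13272611 -0.00575819  1.56921365]
```

The needle stays about 1° from the fin after release (under 2 mm). The holder was knocked to (0.480, 0.3995), key axis about 157°. Next I find the lock slot's direction in the first pictures.

```bash
python3 - <<'E'
from h import *
a=np.load('top0.npz')['p'];b=np.load('side0.npz')['p']
u=proj('top',[.6175,-.1295,.072]);v=proj('side',[.6175,-.1295,.072]);print(u,v)
f=lambda p,c:cv2.resize(p[int(c[1])-12:int(c[1])+12,int(c[0])-12:int(c[0])+12],(380,380),interpolation=cv2.INTER_CUBIC)
cv2.imwrite('pics/lock.png',np.hstack([f(a,u),f(b,v)]))
for n,p,c in(('top',a,u),('side',b,v)):
    W=np.load(n+'0.npz')['W'];g=p.max(2).astype(int)
    x,y=int(c[0]),int(c[1])
    print(n);print(g[y-8:y+8,x-9:x+10])
    D=W[...,:2]-[.6175,-.1295];m=(np.hypot(D[...,0],D[...,1])<.016)&(g<120)
    P=np.array([ray(n,uu,vv,.072)[:2] for vv,uu in np.argwhere(m)]);e,vv=np.linalg.eigh(np.cov(P.T));print(len(P),P.mean(0),np.degrees(np.arctan2(vv[1,1],vv[0,1])),np.sqrt(e))
E
```

```text
[366.17562019 153.28621311] [281.94758433 165.06426064]
top
[[174 175 173 174 173 173 172 173 177 178 176 176 173 175 173 175 175 175
  176]
 [174 174 174 171 172 172 178 186 196 202 197 192 184 177 175 174 176 176
  178]
 [175 175 173 172 177 188 207 223 228 229 228 226 217 200 186 176 175 176
  177]
 [177 176 173 174 198 223 233 235 236 236 236 235 233 228 212 189 177 174
  176]
 [176 176 161 168 214 233 235 233 231 232 233 231 235 234 229 210 183 174
  175]
 [176 159 136 177 227 234 230 191 159 149 152 174 214 231 232 226 194 177
  176]
 [164 125 124 205 235 235 207 142  83  57  65 100 164 220 232 229 209 185
  178]
 [134  83 117 198 228 226 175 109  56  24  31  64 127 208 232 231 216 188
  178]
 [110  64 104 153 175 191 150  98  55  29  31  60 108 187 228 232 225 194
  178]
 [ 93  67 134 201 223 224 180 114  60  31  30  59 115 187 229 233 220 189
  178]
 [ 86  56 124 213 239 237 209 144  84  49  51  97 164 220 236 234 210 180
  176]
 [ 72  47  90 173 232 239 233 201 156 130 135 169 216 234 237 229 180 160
  173]
 [ 77  47  63 128 212 238 239 234 228 224 224 229 234 237 232 192 14
[... 1396 characters left out ...]
08 182 157 155 161 167 171 172 173 169 165 159 151 145 147 173
  199]
 [218 216 200 172 153 154 162 165 168 169 168 166 163 158 151 144 144 163
  193]
 [216 211 185 155 146 154 162 165 167 168 169 166 162 157 150 144 137 145
  174]]
  avg = a.mean(axis, **keepdims_kw)
  ret = um.true_divide(
<stdin>:11: RuntimeWarning: Degrees of freedom <= 0 for slice
  c *= np.true_divide(1, fact)
  c *= np.true_divide(1, fact)
Traceback (most recent call last):
ValueError: not enough values to unpack (expected 2, got 0)

During handling of the above exception, another exception occurred:

Traceback (most recent call last):
numpy.linalg.LinAlgError: 0-dimensional array given. Array must be at least two-dimensional
```

View pics/lock.png

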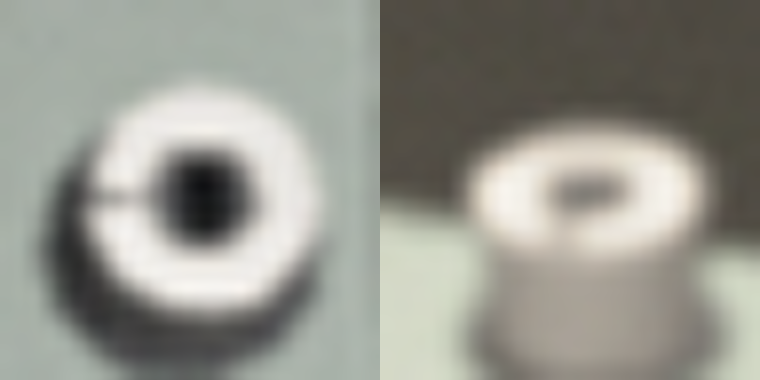

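The crop shows the lock's round dark mouth with a thin index line toward world +y (left crop (110,197)). The slot's long direction is still unclear from colour, so I'll check it in depth once the arm has moved over to the key.

```bash
python3 -m pendant '[[[0.036,-0.0044,0,0],[0.072,-0.0088,0,0],[0.108,-0.013,0,0],[0.144,-0.0175,0,0],[0.18,-0.022,0,0]]]'
python3 -m pendant '[[[0.036,-0.0044,0,0],[0.072,-0.0088,0,0],[0.108,-0.013,0,0],[0.144,-0.0175,0,0],[0.18,-0.022,0,0]]]'
python3 -m pendant '[[[0.036,-0.0044,0,-7],[0.072,-0.0088,0,-14],[0.0925,-0.011,0,-21],[0.0925,-0.011,0,-28],[0.0925,-0.011,0,-35]]]'
python3 -m pendant '[[[0,0,0,-7],[0,0,0,-14],[0,0,0,-21],[0,0,0,-28],[0,0,0,-32.4]]]'
python3 - <<'E'
from h import *
np.set_printoptions(linewidth=200,precision=0,suppress=True)
s=status.get_state();print(s['qpos'].round(3),s['tool_pos'].round(4),s['ee_rot'].round(3))
for n,(x,y) in(('top',(366,153)),('side',(282,165))):
    Z=[];G=[]
    for _ in range(8):
        p,d=snap(n);Z.append(cloud(n,d)[y-9:y+9,x-9:x+10,2]*1000);G.append(p[y-9:y+9,x-9:x+10].max(2))
    print(n);print(np.nanmedian(Z,0))
    if n=='top':print(np.mean(G,0))
E
```

```text
t: 44.25
tool_pos: [0.5125, 0.1287, 0.2805]
ee_rot: [-3.133, -0.006, 1.569]
ft_force: [1.2, -0.1, -0.7]
width: 0.0854
finger_force: 0.0
t: 44.67
tool_pos: [0.4907, 0.3091, 0.2817]
ee_rot: [-3.133, -0.006, 1.569]
ft_force: [0.5, 0.2, 0.2]
width: 0.0855
finger_force: 0.0
t: 45.08
tool_pos: [0.4797, 0.4015, 0.2815]
ee_rot: [-3.137, -0.01, 2.189]
ft_force: [0.2, -0.9, 0.8]
width: 0.0856
finger_force: 0.0
t: 45.5
tool_pos: [0.4803, 0.3998, 0.282]
ee_rot: [3.14, -0.01, 2.751]
ft_force: [-0.1, -0.4, 0.3]
width: 0.0855
finger_force: 0.0
[1. 0. 0. 1. 0. 1.] [0. 0. 0.] [ 3. -0.  3.]
top
[[41. 40. 40. 40. 40. 40. 40. 40. 40. 42. 40. 40. 41. 42. 40. 38. 40. 41. 39.]
 [41. 38. 40. 41. 38. 40. 41. 40. 39. 40. 39. 41. 39. 39. 40. 40. 39. 39. 38.]
 [41. 41. 41. 41. 40. 39. 39. 40. 40. 38. 41. 39. 40. 40. 39. 39. 40. 40. 39.]
 [40. 41. 40. 39. 39. 40. 73. 75. 73. 73. 74. 74. 73. 40. 40. 41. 40. 40. 40.]
 [38. 42. 41. 40. 40. 73. 72. 73. 73. 73. 72. 72. 73. 73. 74. 39. 40. 41. 41.]
 [40. 39. 39. 42. 72. 73. 74. 73. 73. 74. 73. 72. 72. 73. 74. 40. 39. 41. 40.]
 [41. 38. 43. 74. 73. 74. 74. 74. 72. 72. 
[... 3741 characters left out ...]
2. 351. 351.]
 [384. 383. 383. 382. 383. 384. 384. 385. 384. 383. 382. 381. 380. 379. 375. 374. 373. 350. 350.]
 [382. 381. 382. 380. 381. 382. 383. 383. 383. 381. 380. 380. 378. 375. 374. 373. 372. 371. 350.]
 [381. 380. 379. 379. 378. 379. 380. 381. 381. 380. 379. 378. 377. 373. 373. 372. 371. 370. 368.]
 [380. 378. 378. 377. 377. 375. 376. 377. 379. 379. 377. 377. 373. 372. 370. 370. 369. 368. 367.]
 [378. 377. 376. 375. 374. 373. 372. 373. 375. 376. 376. 374. 372. 371. 369. 368. 367. 366. 365.]
 [376. 375. 375. 374. 373. 372. 370. 370. 370. 372. 374. 371. 370. 369. 368. 367. 366. 365. 364.]
 [375. 374. 373. 372. 371. 370. 369. 368. 367. 367. 369. 370. 369. 368. 366. 365. 365. 362. 362.]]
```

The depth picture settles it: the slot is deep over 5 rows by 3 columns, so its long side lies along world x (about -1.4°) and the index line marks its y. Going down on the key.

```bash
python3 -m pendant '[[[0,0,0.035,0],[0,0,0.07,0],[0,0,0.105,0],[0,0,0.14,0],[0,0,0.17,0]]]'
python3 -m pendant '[[[0,0,0,0],[0,0,0,0],[0,0,0,0],[0,0,0,0],[0,0,0,0]]]'
```

```text
t: 46.72
tool_pos: [0.4782, 0.4003, 0.11]
ee_rot: [3.14, -0.01, 2.746]
ft_force: [0.4, -0.7, -1.2]
width: 0.0853
finger_force: 0.0
t: 47.13
tool_pos: [0.4803, 0.402, 0.1148]
ee_rot: [3.136, -0.008, 2.746]
ft_force: [-0.3, 0.5, 0.7]
width: 0.0853
finger_force: 0.0
```

```bash
python3 -m pendant '[[[-0.001,-0.0023,0.02,0],[-0.001,-0.0023,0.045,0],[-0.001,-0.0023,0.0665,0],[-0.001,-0.0023,0.0665,0],[-0.001,-0.0023,0.0665,0]]]'
python3 -m pendant '[[[0,0,0,0],[0,0,0,0],[0,0,0,0],[0,0,0,0],[0,0,0,0]]]' 255 60
python3 -m pendant '[[[0,0,0,0],[0,0,0,0],[0,0,0,0],[0,0,0,0],[0,0,0,0]]]'
python3 -m pendant '[[[0,0,-0.01,0],[0,0,-0.025,0],[0,0,-0.04,0],[0,0,-0.06,0],[0,0,-0.08,0]]]'
python3 -m pendant '[[[0,0,-0.03,0],[0,0,-0.06,0],[0,0,-0.08,0],[0,0,-0.1,0],[0,0,-0.1,0]]]'
python3 -c "
from h import *
snap('side','key1.png');cv2.imwrite('pics/key1c.png',cv2.resize(cv2.imread('pics/key1.png')[180:380,200:360],None,fx=2.8,fy=2.8))"
```

```text
t: 47.55
tool_pos: [0.4781, 0.3985, 0.046]
ee_rot: [3.14, -0.01, 2.746]
ft_force: [0.1, -0.0, 1.0]
width: 0.0853
finger_force: 0.0
t: 47.97
tool_pos: [0.4788, 0.399, 0.0465]
ee_rot: [3.138, -0.009, 2.746]
ft_force: [0.7, 0.2, 0.0]
width: 0.0256
finger_force: 0.0
t: 48.38
tool_pos: [0.4786, 0.3988, 0.0461]
ee_rot: [3.139, -0.01, 2.746]
ft_force: [-1.0, -0.6, 5.0]
width: 0.0095
finger_force: 59.0
t: 48.8
tool_pos: [0.4784, 0.3977, 0.1261]
ee_rot: [3.141, -0.011, 2.746]
ft_force: [0.0, 0.8, -1.0]
width: 0.0094
finger_force: 58.7
t: 49.22
tool_pos: [0.4815, 0.3989, 0.2306]
ee_rot: [3.134, -0.007, 2.746]
ft_force: [0.8, -0.6, -0.1]
width: 0.0094
finger_force: 58.8
```

View pics/key1c.png

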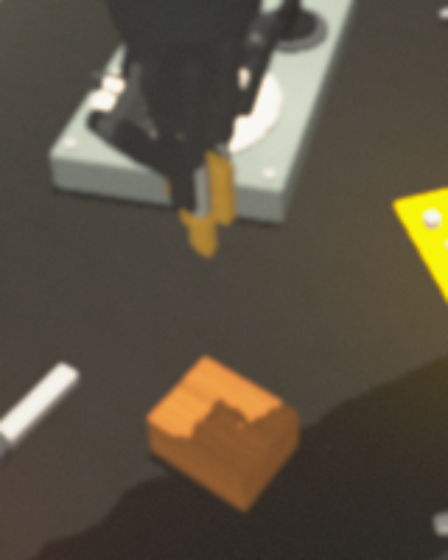

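The key hangs straight in the fingers (crop (205,215)) and the holder stayed standing. Carrying it to the lock, passing in front of the stack.

```bash
python3 -m pendant '[[[0,0,-0.01,-6],[0,0,-0.02,-12],[0,0,-0.03,-18],[0,0,-0.03,-21.3],[0,0,-0.03,-21.3]]]'
python3 -m pendant '[[[0,-0.035,0,0],[0,-0.07,0,0],[0,-0.105,0,0],[0,-0.14,0,0],[0,-0.175,0,0]]]'
python3 -m pendant '[[[0,-0.035,0,0],[0,-0.07,0,0],[0,-0.105,0,0],[0,-0.14,0,0],[0,-0.175,0,0]]]'
python3 -m pendant '[[[0,-0.035,0,0],[0,-0.07,0,0],[0,-0.105,0,0],[0,-0.14,0,0],[0,-0.1745,0,0]]]'
python3 -m pendant '[[[-0.03,0,0,0],[-0.06,0,0,0],[-0.09,0,0,0],[-0.12,0,0,0],[-0.149,0,0,0]]]'
python3 -m pendant '[[[0,0,0.03,0],[0,0,0.06,0],[0,0,0.09,0],[0,0,0.1,0],[0,0,0.1,0]]]'
python3 -m pendant '[[[0,0,0,0],[0,0,0,0],[0,0,0,0],[0,0,0,0],[0,0,0,0]]]'
```

```text
t: 49.68
tool_pos: [0.4798, 0.3972, 0.2547]
ee_rot: [3.137, -0.01, 3.119]
ft_force: [-0.7, -0.1, -0.6]
width: 0.0091
finger_force: 58.7
t: 50.1
tool_pos: [0.4746, 0.2207, 0.253]
ee_rot: [3.137, -0.011, 3.116]
ft_force: [1.0, -0.1, -1.3]
width: 0.0093
finger_force: 58.9
t: 50.52
tool_pos: [0.4703, 0.0459, 0.2524]
ee_rot: [3.136, -0.011, 3.116]
ft_force: [0.6, -1.0, -1.0]
width: 0.0091
finger_force: 58.9
t: 50.93
tool_pos: [0.4661, -0.1284, 0.2514]
ee_rot: [3.136, -0.011, 3.115]
ft_force: [1.3, -0.5, -1.7]
width: 0.0091
finger_force: 58.9
t: 51.35
tool_pos: [0.6168, -0.1306, 0.2496]
ee_rot: [3.136, -0.011, 3.115]
ft_force: [-0.1, 0.0, -0.1]
width: 0.0093
finger_force: 59.0
t: 51.77
tool_pos: [0.6122, -0.1292, 0.1471]
ee_rot: [3.135, -0.017, 3.116]
ft_force: [-0.6, 0.2, -1.3]
width: 0.0092
finger_force: 59.0
t: 52.18
tool_pos: [0.6163, -0.1301, 0.1529]
ee_rot: [3.137, -0.006, 3.117]
ft_force: [0.3, 1.1, -0.9]
width: 0.0095
finger_force: 59.0
```

```bash
python3 - <<'E'
from h import *
P=[]
for _ in range(4):
    p,d=snap('side','l1.png');W=cloud('side',d);hsv=cv2.cvtColor(p,cv2.COLOR_BGR2HSV)
    m=(hsv[...,0]>12)&(hsv[...,0]<35)&(hsv[...,1]>110)&(np.hypot(W[...,0]-.617,W[...,1]+.13)<.06)
    P.append(W[m])
P=np.concatenate(P)
for lo in np.arange(.1,.2,.008):
    q=P[(P[:,2]>lo)&(P[:,2]<lo+.008)]
    if len(q)>4: print(lo.round(3),len(q),'x',np.percentile(q[:,0],[3,50,97]).round(4),'y',np.percentile(q[:,1],[5,50,95]).round(4))
for z in(.072,):
    w=W.reshape(-1,3);w=w[(abs(w[:,2]-z)<.003)&(np.hypot(w[:,0]-.617,w[:,1]+.13)<.03)];print('lock top',circ(w[np.hypot(w[:,0]-.617,w[:,1]+.13)>.017],.0205),np.ptp(w,0),((w.max(0)+w.min(0))/2).round(4))
cv2.imwrite('pics/l1c.png',cv2.resize(p[110:200,240:330],None,fx=6,fy=6,interpolation=cv2.INTER_CUBIC))
E
```

```text
0.108 19 x [0.6147 0.6205 0.6247] y [-0.1302 -0.1278 -0.1249]
0.116 46 x [0.6125 0.6182 0.6269] y [-0.1326 -0.128  -0.1251]
0.124 54 x [0.6125 0.6198 0.6266] y [-0.1323 -0.127  -0.1241]
0.132 47 x [0.6119 0.6194 0.6263] y [-0.1301 -0.1266 -0.1235]
0.14 54 x [0.608  0.6155 0.6268] y [-0.13   -0.1199 -0.1165]
0.148 68 x [0.5979 0.6085 0.6405] y [-0.1277 -0.1251 -0.119 ]
0.156 77 x [0.5974 0.6064 0.6389] y [-0.1276 -0.1245 -0.1193]
0.164 78 x [0.5974 0.6261 0.6392] y [-0.1278 -0.1253 -0.1154]
0.172 85 x [0.5969 0.6058 0.6386] y [-0.1284 -0.1244 -0.1119]
0.18 72 x [0.5971 0.605  0.6381] y [-0.1311 -0.1252 -0.1131]
0.188 12 x [0.5984 0.6033 0.6059] y [-0.1302 -0.1282 -0.1246]
lock top [ 0.61803383 -0.13104525  0.0205    ] [0.03976534 0.04330279 0.00566892] [ 0.6187 -0.1298  0.072 ]
```

View pics/l1c.png

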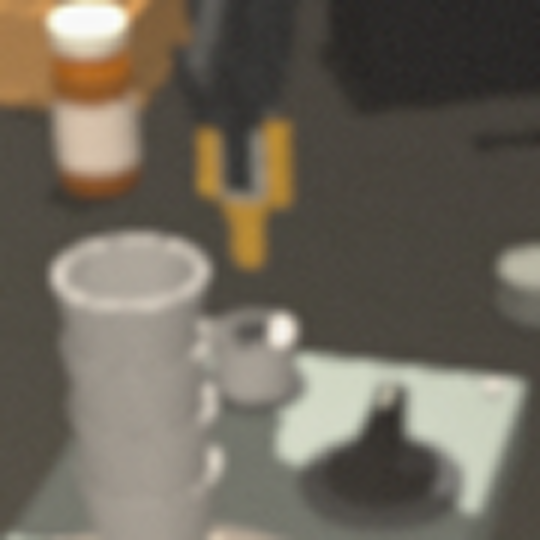

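The key is above the lock (crop: blade tip (248,262), slot (255,330)). In the side camera it agrees with the lock axis to about 1 mm. Lowering slowly.

```bash
python3 -m pendant '[[[0.001,0,0.008,0],[0.001,0,0.016,0],[0.001,0,0.024,0],[0.001,0,0.031,0],[0.001,0,0.036,0]]]'
python3 -m pendant '[[[0,0,0,0],[0,0,0,0],[0,0,0,0],[0,0,0,0],[0,0,0,0]]]'
python3 -m pendant '[[[0,0,0.003,0],[0,0,0.006,0],[0,0,0.009,0],[0,0,0.012,0],[0,0,0.012,0]]]'
python3 -m pendant '[[[0,0,0,0],[0,0,0,0],[0,0,0,0],[0,0,0,0],[0,0,0,0]]]'
```

```text
t: 52.8
tool_pos: [0.6133, -0.1295, 0.1137]
ee_rot: [3.136, -0.011, 3.117]
ft_force: [-0.3, 0.0, -0.8]
width: 0.0092
finger_force: 59.0
t: 53.22
tool_pos: [0.6146, -0.1298, 0.116]
ee_rot: [3.136, -0.008, 3.117]
ft_force: [-1.0, -0.4, -1.6]
width: 0.0097
finger_force: 59.0
t: 53.63
tool_pos: [0.6147, -0.1303, 0.1035]
ee_rot: [3.137, -0.007, 3.117]
ft_force: [0.8, -1.6, -1.2]
width: 0.0094
finger_force: 59.1
t: 54.05
tool_pos: [0.6146, -0.1302, 0.1035]
ee_rot: [3.137, -0.008, 3.117]
ft_force: [3.8, -4.9, -2.1]
width: 0.0095
finger_force: 58.6
```

```bash
python3 -m pendant '[[[-0.0008,-0.0008,0.002,0],[-0.0008,-0.0008,0.005,0],[-0.0008,-0.0008,0.008,0],[-0.0008,-0.0008,0.011,0],[-0.0008,-0.0008,0.011,0]]]'
python3 -m pendant '[[[0,0,0.003,0],[0,0,0.006,0],[0,0,0.009,0],[0,0,0.012,0],[0,0,0.012,0]]]'
```

```text
t: 54.47
tool_pos: [0.6147, -0.1303, 0.0918]
ee_rot: [3.136, -0.009, 3.117]
ft_force: [3.1, -3.1, -4.1]
width: 0.0091
finger_force: 58.6
t: 54.88
tool_pos: [0.6149, -0.1303, 0.0822]
ee_rot: [3.136, -0.007, 3.117]
ft_force: [-2.9, -1.4, 13.7]
width: 0.0096
finger_force: 61.1
```

The collar is seated (13.7 N down at the expected height). Turning clockwise.

```bash
python3 -m pendant '[[[0,0,0,6],[0,0,0,12],[0,0,0,18],[0,0,0,24],[0,0,0,30]]]'
python3 -m pendant '[[[0,0,0,6],[0,0,0,12],[0,0,0,18],[0,0,0,24],[0,0,0,30]]]'
python3 -m pendant '[[[0,0,0,6],[0,0,0,12],[0,0,0,18],[0,0,0,24],[0,0,0,30]]]'
python3 -c "
from h import *
s=status.get_state();print(s['torque'],s['ee_rot'],s['ft_force'])"
```

```text
t: 55.3
tool_pos: [0.6158, -0.1295, 0.0822]
ee_rot: [3.139, -0.009, 2.589]
ft_force: [0.1, 0.7, 11.0]
width: 0.009
finger_force: 60.9
t: 55.72
tool_pos: [0.6163, -0.1298, 0.0823]
ee_rot: [-3.14, -0.008, 2.066]
ft_force: [0.8, 0.2, 10.8]
width: 0.0091
finger_force: 60.7
t: 56.13
tool_pos: [0.6171, -0.1297, 0.0823]
ee_rot: [-3.138, -0.007, 1.542]
ft_force: [3.2, -0.3, 8.1]
width: 0.0091
finger_force: 60.3
[ 0.10089266 -0.88604676  0.01811789] [-3.1379212  -0.00684011  1.54210177] [ 3.23615986 -0.29166693  8.08105854]
```

```bash
python3 -m pendant '[[[0,0,0,2],[0,0,0,4],[0,0,0,6],[0,0,0,7],[0,0,0,7]]]'
python3 -c "
from h import *
s=status.get_state();print(s['torque'],s['ee_rot'],s['ft_force'])"
python3 -m pendant '[[[0,0,0,2],[0,0,0,4],[0,0,0,6],[0,0,0,7],[0,0,0,7]]]'
python3 -c "
from h import *
s=status.get_state();print(s['torque'],s['ee_rot'],s['ft_force'])"
```

```text
t: 56.55
tool_pos: [0.6173, -0.1297, 0.0823]
ee_rot: [-3.138, -0.006, 1.424]
ft_force: [3.6, 0.1, 7.1]
width: 0.0092
finger_force: 60.3
[ 0.0435854  -0.98247467  0.01193301] [-3.13752253 -0.00641722  1.42430797] [3.62984703 0.14962068 7.06187496]
t: 56.97
tool_pos: [0.6176, -0.1297, 0.0823]
ee_rot: [-3.137, -0.006, 1.302]
ft_force: [3.8, -1.0, 7.0]
width: 0.0092
finger_force: 60.2
[ 0.02575997 -1.10490601  0.00410064] [-3.1372375  -0.0059626   1.30211242] [ 3.78592687 -0.98120102  7.01863656]
```

```bash
python3 -m pendant '[[[0,0,0,2],[0,0,0,4],[0,0,0,6],[0,0,0,8],[0,0,0,8]]]'
python3 -c "
from h import *
s=status.get_state();print(s['torque'],s['ee_rot'],s['ft_force'])
p,d=snap('side','t1.png')
cv2.imwrite('pics/t1c.png',cv2.resize(p[110:200,240:330],None,fx=6,fy=6,interpolation=cv2.INTER_CUBIC))"
```

```text
t: 57.38
tool_pos: [0.6178, -0.13, 0.0823]
ee_rot: [-3.137, -0.005, 1.163]
ft_force: [4.7, -1.1, 6.4]
width: 0.0092
finger_force: 60.2
[-0.14743673 -1.28766944  0.37766158] [-3.1369649  -0.00475248  1.16268152] [ 4.72212263 -1.10717518  6.4354976 ]
```

View pics/t1c.png

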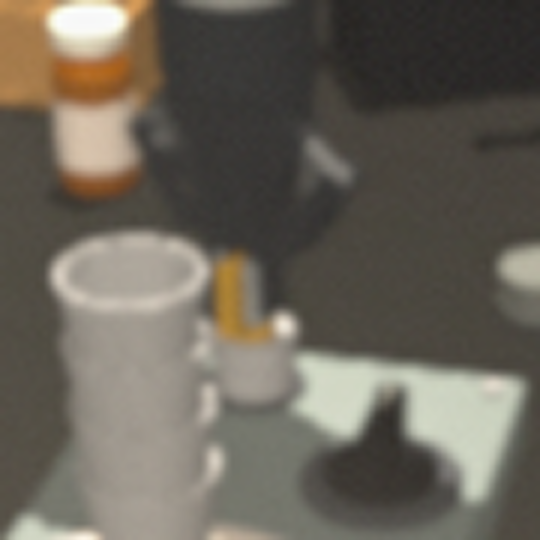

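The torque jumped to 0.38 N m at the stop, and the crop shows the collar flat on the lock (255,335). Releasing and backing off.

```bash
python3 -m pendant '[[[0,0,0,0],[0,0,0,0],[0,0,0,0],[0,0,0,0],[0,0,0,0]]]' 0
python3 -m pendant '[[[0,0,-0.02,0],[0,0,-0.05,0],[0,0,-0.09,0],[0,0,-0.13,0],[0,0,-0.17,0]]]'
python3 -m pendant '[[[-0.015,0.03,0,0],[-0.03,0.06,0,0],[-0.045,0.09,0,0],[-0.06,0.12,0,0],[-0.06,0.12,0,0]]]'
python3 -m pendant '[[[0,0,0,0],[0,0,0,0],[0,0,0,0],[0,0,0,0],[0,0,0,0]]]'
python3 - <<'E'
from h import *
nside();stack(.2226)
for n in('top','side'):
    p,d=snap(n,'f_%s.png'%n);W=cloud(n,d).reshape(-1,3);w=W[np.hypot(W[:,0]-.618,W[:,1]+.13)<.035]
    q=w[(w[:,2]>.08)&(w[:,2]<.13)]
    if len(q): c=q.mean(0);e,v=np.linalg.eigh(np.cov((q-c)[:,:2].T));print(n,len(q),c.round(4),'topz',np.percentile(q[:,2],97).round(4),'axis',np.degrees(np.arctan2(v[1,1],v[0,1])),np.sqrt(e).round(4))
p=cv2.imread('pics/f_side.png');t=cv2.imread('pics/f_top.png')
cv2.imwrite('pics/fin.png',np.hstack([cv2.resize(p[110:260,200:350],(400,400)),cv2.resize(t[110:230,250:400],(400,400))]))
s=status.get_state();print(s['t'],s['tool_pos'])
E
```

```text
t: 57.85
tool_pos: [0.6139, -0.1301, 0.0798]
ee_rot: [-3.13, -0.002, 1.163]
ft_force: [0.5, 1.3, 0.1]
width: 0.0695
finger_force: 0.0
t: 58.27
tool_pos: [0.6153, -0.1311, 0.2518]
ee_rot: [-3.13, -0.002, 1.162]
ft_force: [1.3, 0.6, -0.2]
width: 0.0855
finger_force: 0.0
t: 58.68
tool_pos: [0.7043, -0.2385, 0.2456]
ee_rot: [-3.13, -0.0, 1.159]
ft_force: [-2.4, 0.2, -1.1]
width: 0.0855
finger_force: 0.0
t: 59.1
tool_pos: [0.7021, -0.2331, 0.2502]
ee_rot: [-3.132, -0.002, 1.164]
ft_force: [-0.9, -0.8, -0.2]
width: 0.0854
finger_force: 0.0
needle 73 ang -1.3 2.0 r 0.044 0.078 z 0.062 far: -0.9
fin 65 ang -0.5 1.2 r 0.083 0.092 z 0.0556 far: 
needle 73 ang -0.5 2.0 r 0.044 0.078 z 0.062 far: -0.4
fin 65 ang -0.0 1.2 r 0.083 0.092 z 0.0556 far: 
top 176 [0.60062901 0.08607821 0.0278    ] [0.20578168 0.21897221 0.22385122]
side 362 [0.60257299 0.08558916 0.0278    ] [0.20371801 0.21403451 0.2221999 ]
top 118 [ 0.6155 -0.1277  0.1073] topz 0.1198 axis 72.58484974556737 [0.003  0.0128]
side 136 [ 0.6184 -0.1239  0.1022] topz 0.1197 axis 69.56856883424591 [0.0029 0.0138]
59.5 [ 0.70240524 -0.2339517   0.24923762]
```

View pics/fin.png

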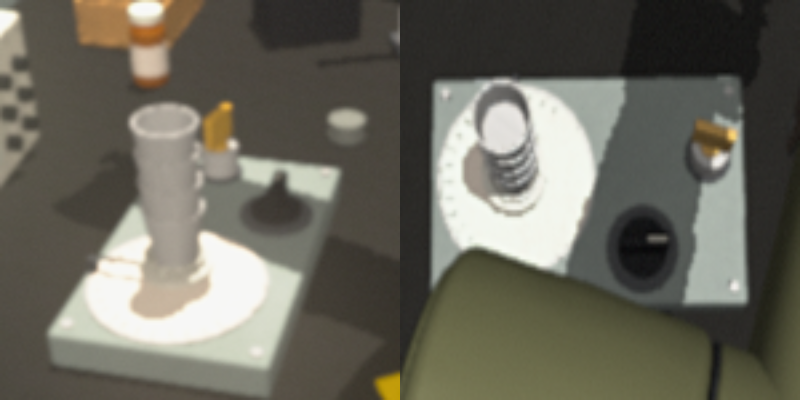

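Everything checks out. The key is seated (top at 0.119, axis about 70°), the four cups stand upright at left crop (165,190), the needle is at the fin (95,265), and the arm is clear.

```bash
python3 -c "
from workcell import ticket
print(ticket.finish_job())"
```

```text
the job is handed in; nothing more can be done
None
```

I handed the job in at about 59.5 s, but the hand-in call gave no pass/fail result: all four cups are nested upright on the pan, the needle measures about 1° (under 2 mm) from the mark, and the key is fully in the lock, turned to the stop and released.

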